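Put the dust roller back in its toppled stand

TASK

The forked stand of the dust roller has been knocked over: stand it upright on its base again. Then pass the steel axle through the rubber roller lying in the clear mould, lift the roller out on the axle without gripping the roller, and lay the axle across both forks of the standing stand so that the roller hangs between them. Leave the display panel, the tin and the two clamps where they are.

Things in the scene. Friction and masses are not known exactly. Their poses are not given: they have to be found in the camera images.
- stand_mid (a point): Dark steel roller stand, 0.5 kg, loose, lying on its side at first, top towards the robot. Axes as when standing: z up, x from upright to upright. Point: on its middle, 55 mm above the base's underside (lying: 44 mm above the counter). Base 130 (x) by 87 (y) by 6 mm. Uprights at x = -40 and +40 mm: plates 10 mm thick (x), 40 mm wide (y), to 72 mm above the underside, 70 mm gap between.
- fork0 (a point): Seat of the fork on the upright at x = -40 mm, same axes: an open V of two splayed prongs, 10 mm thick along x. Point: where a seated 14 mm bar has its axis, 79 mm above the base's underside (V floor 72 mm, 16 mm wide; mouth 75 mm wide, 107 mm high).
- fork1 (a point): The same fork seat at x = +40 mm. Lying, the stand rests on a long base edge and its prong tips, its x and z axes level; the uprights are then vertical plates that can be pinched across their 10 mm from above and swung up about that base edge; gripped lightly the plate turns between the fingers, gripped hard it turns with them.
- axle_mid (a point): Steel axle, loose straight bar 190 mm long, 14 mm thick, 70 g, lying on the counter. Point: its middle, 7 mm above the counter; x along the bar towards its round tip. Round from x = -45 to +95 mm; the handle end, x = -95 to -45 mm, is square, 14 by 14 mm, with flat sides.
- roller_mid (a point): Dark rubber dust roller, loose, about 80 g: a thick tube 60 mm in outside diameter, 46 mm long, with a 28 mm bore right through. Point: its centre, 38 mm above the counter at first; x along the bore, which is level. It lies in the clear mould.
- mould: Clear acrylic mould, fixed, in which the roller lies: floor 8 mm thick, 70 mm along the bore (x) by 90 mm across, a rib 10 mm thick and 20 mm high along each side of the roller, both ends open, so the bore is free from both sides. Origin: centre of its underside. Roller and mould vary together.
- panel: Glossy black phone display panel, 72 by 150 by 7 mm, lying beyond the work; leave alone. Origin at the centre of its underside.
- tin: Dented open aluminium tin of spare parts, 84 mm diameter, 50 mm high; leave alone. Origin at the centre of its underside.
- clamp0: Orange plastic spring clamp lying flat, about 85 by 50 by 16 mm; leave alone. Origin on its pivot at the underside.
- clamp1: The same as the other clamp; leave alone.
There are look-alikes about, which are no part of the job. Of the things shaped like the part that bears stand_mid, the dark steel one is meant.

How it is judged:
By the outcome, as a careful person would: the job done as asked, in the order asked, and still so for the second after the job is handed in, with the robot touching nothing.
It also fails if it takes over 72 s, if anything falls off the work surface, if the arm or the gripper's body presses on something with over 40 N, if the wrist force passes 120 N, or if a joint passes its speed limit or range.

ROBOT

A 7-joint arm with a two-finger parallel gripper is mounted at the origin on the work surface. World frame = base frame: x ahead of the robot, y to its left, z up, the work surface at z = 0. Lengths are in m, angles in rad, forces in N, time in s.
With the tool pointing down it reaches from about 0.35 to 0.9 m from the base axis. Payload 19.9 kg.
Tool frame: the origin (TCP) lies midway between the tips of the shut fingers; the grasp point (between the pads) lies 19 mm behind it (ctrl.tcp_to_grasp is the distance from the TCP to the grasp point, in m); z points along the fingers, y is the direction in which the jaws open and shut (so a half turn about z gives the same grasp; the last joint's range is limited). The gripper opens to 94 mm and grips with 3 to 60 N. Pads are 16 mm wide; open, the fingers measure 119 mm over their backs; the gripper's body (75 mm by 177 mm) begins 78 mm behind the grasp point.
Start: joints at [-1.298, 0.417, -0.01, 1.614, 0.005, 1.111, -0.053], TCP at [0.193, 0.594, 0.205] pointing down, gripper open.
Joint ranges: [-2.81, 2.81], [-0.39, 2.02], [-1.27, 1.25], [0.06, 2.57], [-1.19, 4.33], [0.19, 2], [-2.82, 2.82]. Speed limits (rad/s): [1.89, 1.89, 2.39, 2.39, 3.01, 3.01, 3.01].

INTERFACE

Orientations are given as a unit quaternion [w, x, y, z].
In Python, from cell import ctrl gives the robot as it stands.
- The arm moves only by the shell command python3 -m handwheel 'ROWS' [FORCE]. ROWS is JSON, a list of rows, each an object with "linear": the shift along the tool's x, y, z in m, a list of three; "angular": the turn, a rotation vector about the tool's x, y, z in degrees, a list of three; "grip": the finger opening in m, from 0 to 0.094. A call has 1 to 12 rows; each row shifts and turns the commanded pose from where the row before left it, along the tool's axes as they then stand; what a row does not reach is not made up. A row lasts 1/8 s, in which the tool goes at most 62.5 mm and 10.7 degrees, less where a joint would pass 70% of its speed; a pose out of reach is approached as far as the arm can. A call is refused whole if a number of a shift passes 0.0625 or a number of a turn 10.7, either way. A call with a gripper value outside its range is refused whole. The fingers move at their own pace and stop on an object; FORCE is the grip in N (left out, the last holds). Time passes only in rows, so rows that do not move let the fingers close. It gives the time, the measured TCP pose, the force and the opening at its end, in the units of the state.
- ctrl.read_state(): the state, without advancing time (a new reading comes with each control period).
- ctrl.snapshot(name): name is "side" or "top" or "wrist"; returns a dict with "image" (400x640x3 uint8, red, green, blue), "z_map" (400x640 float32, m along the optical axis (not along the pixel's ray), 0 where there is no reading), "fx", "fy", "cx", "cy" (pixels), "R" (3x3) and "t" (3): a world point X has camera coordinates R X + t. Camera axes: x right, y down, z forward; pixel columns grow to the right and rows downward; lengths in m; the calibration is good to about 2 mm. A picture is of the moment at which its call begins.
- ctrl.hand_in(): hands the job in, once; it reports no verdict.
The state is a dict: "t": time; "joints": joint angles; "qvel": joint speeds; "joint_efforts": joint torques, N m; "position": TCP position; "tool_rot": TCP orientation; "force": force on the tool from outside, world axes, zero at the start; "wrist_torque": the same for the moment, N m; "width": finger opening in m.
Only numpy, scipy, OpenCV 4.12 (cv2) and the standard library are available. Lean on these libraries where they do the work, as an engineer would, in place of code of your own. Each camera call takes 0.05 s, during which the arm holds its last target.

## Working session

There is one attempt and no reset: what is moved stays moved. The work goes in short steps, Python scripts to look and compute and a shell command to move; the robot and the scene stay as the last step left them, time stands still between calls to the robot, and variables do not carry over. Pictures are saved under pics/ and viewed, and the job is handed in when it is done.

```bash
ls; mkdir -p pics; cat > h.py <<'E'
import numpy as np, cv2
from cell import ctrl
def snap(n,f):
    s=ctrl.snapshot(n); cv2.imwrite('pics/'+f,s['image'][:,:,::-1]); np.savez('pics/'+f[:-4]+'.npz',**{k:np.array(v) for k,v in s.items()}); return s
def load(f): return dict(np.load('pics/'+f+'.npz'))
def ray(s,u,v):
    R=np.array(s['R']);t=np.array(s['t']); d=R.T@np.array([(u-s['cx'])/s['fx'],(v-s['cy'])/s['fy'],1]); return -R.T@t,d
def onz(s,u,v,z):
    o,d=ray(s,u,v); return o+d*(z-o[2])/d[2]
def dep(s,u,v):
    o,d=ray(s,u,v); return o+d*float(s['z_map'][int(round(v)),int(round(u))])
def proj(s,X):
    c=np.array(s['R'])@np.array(X)+np.array(s['t']); return np.array([s['fx']*c[0]/c[2]+s['cx'],s['fy']*c[1]/c[2]+s['cy']])
def two(s1,p1,s2,p2):
    o1,d1=ray(s1,*p1);o2,d2=ray(s2,*p2); A=np.stack([d1,-d2],1); k=np.linalg.lstsq(A,o2-o1,rcond=None)[0]
    a=o1+k[0]*d1;b=o2+k[1]*d2; return (a+b)/2,np.linalg.norm(a-b)
def cloud(s):
    v,u=np.mgrid[0:400,0:640]; z=s['z_map']; R=np.array(s['R']);t=np.array(s['t'])
    P=np.stack([(u-s['cx'])/s['fx']*z,(v-s['cy'])/s['fy']*z,z],-1)-t; return P@R
E
python3 - <<'E'
from h import *
for n in ['side','top','wrist']:
    s=snap(n,n+'0.png'); print(n,s['fx'],-np.array(s['R']).T@s['t'],np.round(s['R'],2).tolist())
print(ctrl.read_state(),ctrl.tcp_to_grasp)
E
```

```text
pics
side 386.14652287251596 [ 0.06958534 -0.42443082  0.53619169] [[0.69, -0.72, 0.01], [-0.42, -0.41, -0.81], [0.59, 0.56, -0.58]]
top 373.9186347973919 [0.37576781 0.03588434 0.86157725] [[0.0, -1.0, 0.01], [-0.98, -0.01, -0.19], [0.19, -0.01, -0.98]]
wrist 315.44903420884975 [0.1152547  0.62022241 0.38391559] [[0.31, 0.95, -0.0], [0.91, -0.3, 0.28], [0.27, -0.09, -0.96]]
{'t': 0.15, 'joints': array([-1.29852824,  0.4178392 , -0.01030986,  1.61399111,  0.00470463,
        1.11072314, -0.05298972]), 'qvel': array([-0.00095992,  0.00026549,  0.00018503, -0.00164823,  0.00181084,
        0.00123196,  0.0002885 ]), 'joint_efforts': array([ 2.20384941e-04, -8.51526546e+01,  6.39024172e-01, -4.26136494e+01,
       -4.87947743e-02,  1.71596435e-02,  5.56477676e-05]), 'position': array([0.1928227 , 0.59422008, 0.20498633]), 'tool_rot': array([-3.36783792e-05,  1.56228381e-01,  9.87720848e-01, -4.67397742e-04]), 'force': array([0.37352517, 0.07891686, 0.11335674]), 'wrist_torque': array([-0.03020748,  0.00327455,  0.00303705]), 'width': 0.09395752626127771} 0.0188
```

View pics/side0.png

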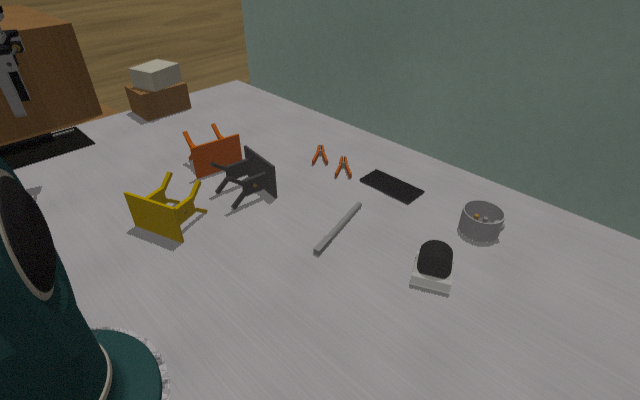

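View pics/top0.png

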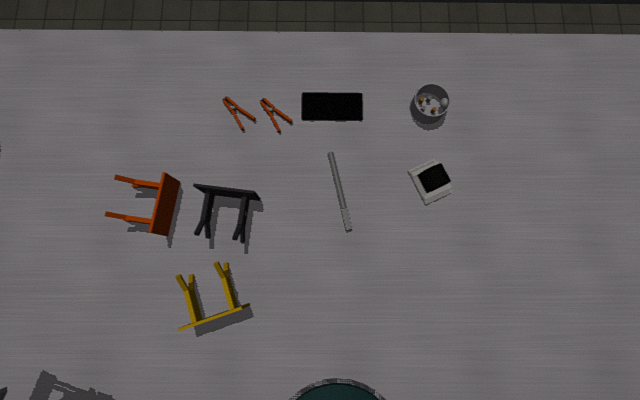

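View pics/wrist0.png

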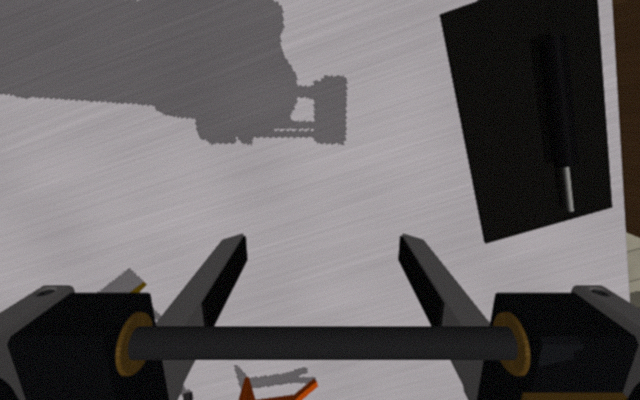

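The side view shows a dark stand at (250,180), and stands in yellow (165,210) and orange (215,150). In the top view they are dark (227,210), yellow (215,300) and orange (150,205). By the description I choose the dark steel one. The axle is at top (340,190), the roller in its mould at (432,180), the clamps at (240,112) and (276,112), the panel at (332,106) and the tin at (431,104).

```bash
python3 - <<'E'
from h import *
t=load('top0');s=load('side0')
a=t['image'][165:265,180:280,::-1]; b=t['image'][140:240,310:470,::-1]
c=s['image'][140:215,205:285,::-1]; d=s['image'][195:300,300:460,::-1]
def up(i,w): return cv2.resize(i,(w,300),interpolation=cv2.INTER_NEAREST)
cv2.imwrite('pics/crop0.png',np.vstack([np.hstack([up(a,300),up(b,480)]),np.hstack([up(c,320),up(d,460)])]))
for n,S,pts in [('top',t,[(227,190),(207,215),(243,215),(200,233),(340,190),(331,155),(348,228),(432,178),(416,192),(300,200)]),('side',s,[(255,170),(340,228),(435,255),(430,283),(300,260)])]:
    for p in pts: print(n,p,dep(S,*p).round(4))
E
```

```text
top (227, 190) [0.5382 0.2335 0.0854]
top (207, 215) [0.4897 0.2834 0.0492]
top (243, 215) [0.4883 0.2023 0.062 ]
top (200, 233) [0.4548 0.3117 0.0005]
top (340, 190) [ 0.5544 -0.0094  0.0156]
top (331, 155) [0.6395 0.0114 0.0122]
top (348, 228) [ 0.4665 -0.0273  0.0145]
top (432, 178) [ 0.5723 -0.2093  0.0643]
top (416, 192) [ 0.5535 -0.1889  0.0022]
top (300, 200) [0.533  0.0835 0.0008]
side (255, 170) [0.5412 0.2613 0.0382]
side (340, 228) [ 0.5496 -0.0144  0.0088]
side (435, 255) [ 0.5612 -0.2254  0.0641]
side (430, 283) [ 0.5465 -0.2345  0.0114]
side (300, 260) [ 4.309e-01 -1.670e-02 -1.000e-04]
```

View pics/crop0.png

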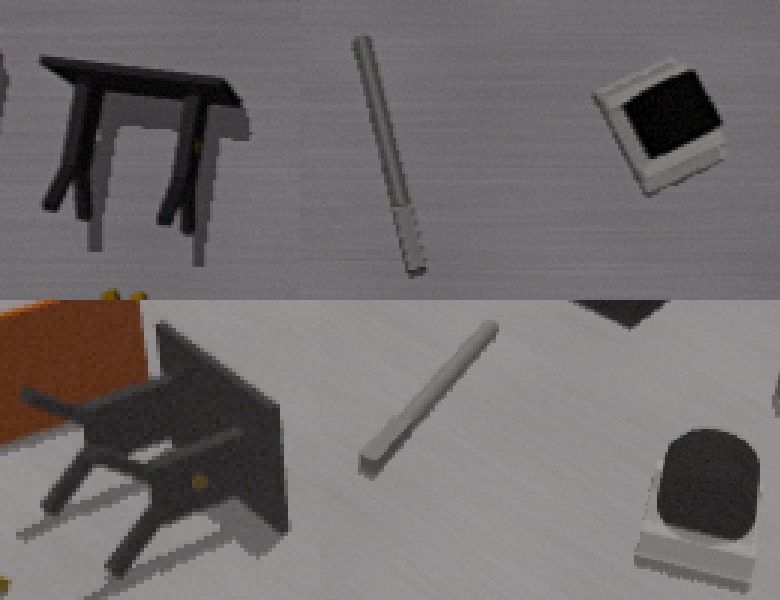

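The close crop confirms that the dark steel stand lies with its base away from the robot and its forks towards it. The axle's square handle is at the near end. The roller's bore runs from lower right to upper left. Next I measure these.

```bash
python3 - <<'E'
from h import *
t=load('top0');s=load('side0')
def mask(S,box,fn):
    im=S['image'].astype(int); m=np.zeros(im.shape[:2],np.uint8); x0,y0,x1,y1=box
    m[y0:y1,x0:x1]=fn(im)[y0:y1,x0:x1]; n,l,st,c=cv2.connectedComponentsWithStats(m); k=1+np.argmax(st[1:,4]); return l==k
dark=lambda im:(im.max(2)<75)
P=cloud(t);Q=cloud(s)
m=mask(t,(185,175,265,250),dark); X=P[m]; print('stand top px',m.sum())
for lo,hi in [(.076,.1),(.055,.07)]:
    Y=X[(X[:,2]>lo)&(X[:,2]<hi)]; print(lo,len(Y),Y.mean(0).round(4),Y.min(0).round(3),Y.max(0).round(3))
    print(cv2.fitLine(Y[:,:2].astype(np.float32),cv2.DIST_HUBER,0,.01,.01).ravel().round(4))
for nm,box in [('L',(190,193,224,215)),('R',(225,195,262,215))]:
    mm=np.zeros_like(m);x0,y0,x1,y1=box;mm[y0:y1,x0:x1]=m[y0:y1,x0:x1]; Y=P[mm];Y=Y[(Y[:,2]>.05)&(Y[:,2]<.075)&(Y[:,0]<.525)]; print(nm,len(Y),Y.mean(0).round(4),np.median(Y,0).round(4),Y.min(0).round(3),Y.max(0).round(3))
# edges of uprights in image rows
for r in (198,202,206,210,214): 
    c=np.where(m[r])[0]; print(r,c.tolist())
# axle
ax=lambda im:(abs(im-np.array([125,125,125])).max(2)<30)
im=t['image']; print('bg',im[190,300],'ax',im[190,340],im[220,347])
# roller top & bottom
m2=mask(t,(405,155,460,210),lambda im:im.max(2)<40); print(cv2.minAreaRect(np.argwhere(m2)[:,::-1].astype(np.float32))); 
Y=P[m2]; Y=Y[Y[:,2]>.05]; print('roller',np.median(Y,0).round(4),Y[:,2].max())
m3=mask(s,(405,230,465,285),lambda im:im.max(2)<75); Y=Q[m3]; print('side roller',Y.mean(0).round(4),Y.min(0).round(3),Y.max(0).round(3))
E
```

```text
stand top px 2278
0.076 320 [0.5145 0.243  0.0849] [0.435 0.177 0.076] [0.551 0.306 0.091]
[0.0941 0.9956 0.5432 0.2587]
0.055 451 [0.5064 0.245  0.063 ] [0.451 0.177 0.055] [0.546 0.306 0.07 ]
[0.0999 0.995  0.5064 0.245 ]
L 105 [0.5073 0.2845 0.0617] [0.5073 0.2836 0.063 ] [0.489 0.279 0.05 ] [0.525 0.292 0.066]
R 96 [0.5069 0.2046 0.0619] [0.5074 0.2043 0.0631] [0.49  0.198 0.05 ] [0.524 0.211 0.067]
198 [204, 205, 206, 207, 208, 209, 210, 211, 212, 213, 214, 215, 216, 217, 218, 219, 220, 221, 222, 223, 224, 225, 226, 227, 228, 229, 230, 231, 232, 233, 234, 235, 236, 237, 238, 239, 240, 241, 242, 243, 244, 245, 246, 247, 248, 249, 250, 251, 252, 253, 254, 255, 256, 257, 258, 259, 260]
202 [203, 204, 205, 206, 207, 208, 209, 210, 211, 212, 213, 214, 215, 216, 217, 218, 219, 220, 221, 222, 223, 224, 225, 226, 227, 228, 229, 230, 231, 232, 233, 234, 235, 236, 237, 238, 239, 240, 241, 242, 243, 244, 245, 246, 247, 248, 249, 250, 251, 252, 253, 254, 255, 256, 257, 258, 259, 260, 261]
206 [203, 204, 205, 206, 207, 208, 209, 210, 211, 212, 213, 214, 215, 216, 217, 218, 219, 220, 221, 222, 223, 224, 225, 226, 227, 228, 229, 230, 231, 232, 233, 234, 235, 236, 237, 238, 239, 240, 241, 242, 243, 244, 245, 246, 247, 248, 249, 250, 251, 252, 253, 254, 255, 256, 257, 258, 259, 260, 261, 262]
210 [202, 203, 204, 205, 206, 207, 208, 209, 210, 211, 214, 215, 216, 217, 218, 239, 240, 241, 242, 243, 244, 245, 246, 247, 248, 249, 250, 251, 252, 253, 254, 255, 256, 257, 258, 259, 260, 261, 262]
214 [201, 202, 203, 204, 205, 206, 207, 208, 209, 210, 211, 212, 213, 214, 215, 216, 217, 239, 240, 241, 242, 243, 244, 245, 246, 247, 248, 249, 250, 251, 252]
bg [116 112 113] ax [85 86 82] [96 94 92]
((433.50006103515625, 177.50001525878906), (21.0190372467041, 26.385601043701172), 63.43495178222656)
roller [ 0.5756 -0.2152  0.0639] 0.8615772528003656
side roller [ 0.567  -0.2246  0.0499] [ 0.07  -0.424  0.016] [ 0.606 -0.186  0.536]
```

```bash
python3 -m handwheel '[{"linear":[0,0,0],"angular":[0,0,-6.3],"grip":0.094},{"linear":[0,0,0],"angular":[0,0,-6.3],"grip":0.06},{"linear":[-0.0333,-0.0358,0],"angular":[0,0,0],"grip":0.045},{"linear":[-0.0333,-0.0358,0],"angular":[0,0,0],"grip":0.045},{"linear":[-0.0333,-0.0358,0],"angular":[0,0,0],"grip":0.045},{"linear":[-0.0333,-0.0358,0],"angular":[0,0,0],"grip":0.045},{"linear":[-0.0333,-0.0358,0],"angular":[0,0,0],"grip":0.045},{"linear":[-0.0333,-0.0358,0],"angular":[0,0,0],"grip":0.045},{"linear":[-0.0333,-0.0358,0],"angular":[0,0,0],"grip":0.045},{"linear":[-0.0333,-0.0358,0],"angular":[0,0,0],"grip":0.045},{"linear":[-0.0333,-0.0358,0],"angular":[0,0,0],"grip":0.045}]' 10
cat >> h.py <<'E'
from scipy.spatial.transform import Rotation as Ro
def cur():
    s=ctrl.read_state(); q=s['tool_rot']; return s,Ro.from_quat([q[1],q[2],q[3],q[0]])
def togo(pos,yaw=None,elev=0):
    """target TCP pos; yaw = world angle (deg) of tool y axis (mod 180), tool down. Prints tool-frame rotvec needed, then shift in tool axes now and after turn"""
    s,R=cur(); d=np.array(pos)-s['position']; M=R.as_matrix()
    print('t',round(s['t'],2),'pos',s['position'].round(4),'w',round(float(s['width']),4),'F',np.round(s['force'],1),'yaw_y',round(np.degrees(np.arctan2(M[1,1],M[0,1])),2),'z',M[:,2].round(3))
    print('shift now axes',(M.T@d).round(4))
    if yaw is not None:
        best=None
        for k in (0,180):
            a=np.radians(yaw+k); y=np.array([np.cos(a),np.sin(a),0]); z=np.array([0,0,-1.]); T=np.stack([np.cross(y,z),y,z],1)
            rv=Ro.from_matrix(M.T@T).as_rotvec(degrees=True)
            if best is None or np.linalg.norm(rv)<np.linalg.norm(best[0]): best=(rv,T)
        print('turn',best[0].round(2),'shift after turn',(best[1].T@d).round(4))
E
python3 - <<'E'
from h import *
s=snap('wrist','w1.png'); togo([.491,.206,.03],84.6); print(ctrl.read_state()['joints'].round(2))
E
```

```text
t: 1.52
position: [0.4618, 0.2442, 0.2055]
tool_rot: [0.0, 0.047, 0.999, -0.0]
force: [0.3, 1.1, -0.4]
width: 0.045
t 1.57 pos [0.4654 0.2385 0.2056] w 0.0447 F [ 3.6 -8.4 -0. ] yaw_y 84.27 z [ 0.001 -0.002 -1.   ]
shift now axes [-0.0285 -0.0295  0.1756]
turn [-0.1   0.09 -0.33] shift after turn [-0.0286 -0.03    0.1756]
[-0.68  0.24  0.17  1.87 -0.04  1.04  0.98]
```

View pics/w1.png

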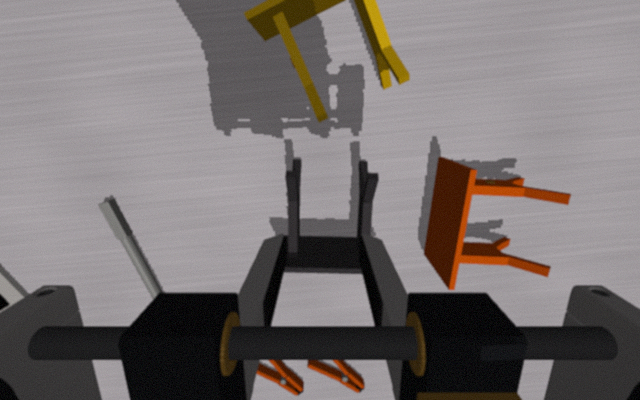

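The wrist view shows the dark stand's uprights at (293,200) and (365,190). The axle is to the left and the other stands are clear of the work. I move above the right upright (lower y).

```bash
python3 -m handwheel '[{"linear":[-0.014,-0.015,0.02],"angular":[0,0,-0.3],"grip":0.045},{"linear":[-0.0146,-0.015,0.03],"angular":[0,0,0],"grip":0.045},{"linear":[0,0,0],"angular":[0,0,0],"grip":0.045}]' 10
python3 - <<'E'
from h import *
s=snap('wrist','w2.png'); togo([.491,.206,.025],84.6)
im=s['image'].astype(int);P=cloud(s); m=(im.max(2)<80)&(P[...,2]>.05)&(P[...,2]<.072)&(P[...,0]<.53)&(P[...,0]>.46)&(P[...,1]<.32)&(P[...,1]>.16)
for a,b in [(.17,.235),(.25,.32)]:
    Y=P[m&(P[...,1]>a)&(P[...,1]<b)]; print(len(Y),Y.mean(0).round(4),np.percentile(Y,[2,98],axis=0).round(4).tolist(),cv2.fitLine(Y[:,:2].astype(np.float32),cv2.DIST_HUBER,0,.01,.01).ravel().round(4))
E
```

```text
t: 1.95
position: [0.4863, 0.2116, 0.1538]
tool_rot: [-0.001, 0.045, 0.999, -0.001]
force: [-2.2, 0.7, 1.0]
width: 0.0449
t 2.0 pos [0.4864 0.2129 0.1551] w 0.0454 F [-0.1  0.4  0.9] yaw_y 84.87 z [-0.001 -0.001 -1.   ]
shift now axes [-0.0054 -0.0064  0.1301]
turn [-0.06 -0.08  0.27] shift after turn [-0.0052 -0.0065  0.1301]
763 [0.4953 0.209  0.0636] [[0.4616, 0.2017, 0.0619], [0.5286, 0.2158, 0.068]] [ 0.9933 -0.1155  0.4953  0.209 ]
956 [0.4975 0.2878 0.0624] [[0.466, 0.2812, 0.0514], [0.5287, 0.2954, 0.0706]] [ 0.9933 -0.1156  0.4882  0.2882]
```

View pics/w2.png

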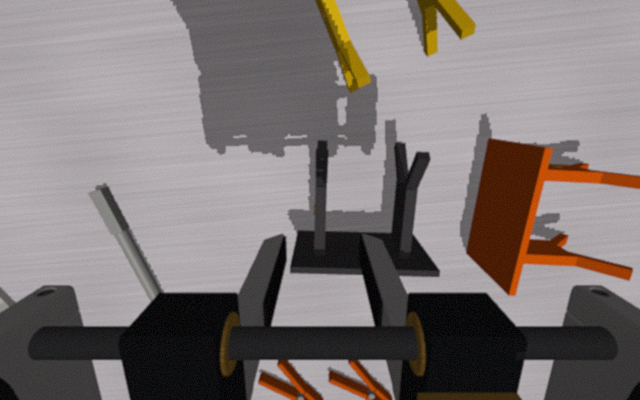

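```bash
python3 -m handwheel '[{"linear":[-0.005,-0.0045,0.02],"angular":[0,0,0.5],"grip":0.045},{"linear":[0,0,0.03],"angular":[0,0,0],"grip":0.045},{"linear":[0,0,0.03],"angular":[0,0,0],"grip":0.045},{"linear":[0,0,0.03],"angular":[0,0,0],"grip":0.045},{"linear":[0,0,0.019],"angular":[0,0,0],"grip":0.045},{"linear":[0,0,0],"angular":[0,0,0],"grip":0.045}]' 10
python3 - <<'E'
from h import *
s=snap('wrist','w3.png');snap('side','s3.png'); togo([.491,.208,.026],84)
E
```

```text
t: 2.75
position: [0.4908, 0.2091, 0.0265]
tool_rot: [-0.001, 0.048, 0.999, -0.0]
force: [0.4, -0.6, 0.6]
width: 0.045
t 2.85 pos [0.4918 0.2091 0.0277] w 0.0447 F [-0.2 -0.1  0.3] yaw_y 84.46 z [ 0.001  0.001 -1.   ]
shift now axes [ 0.0007 -0.0012  0.0017]
turn [0.05 0.05 0.46] shift after turn [ 0.0006 -0.0012  0.0017]
```

View pics/s3.png

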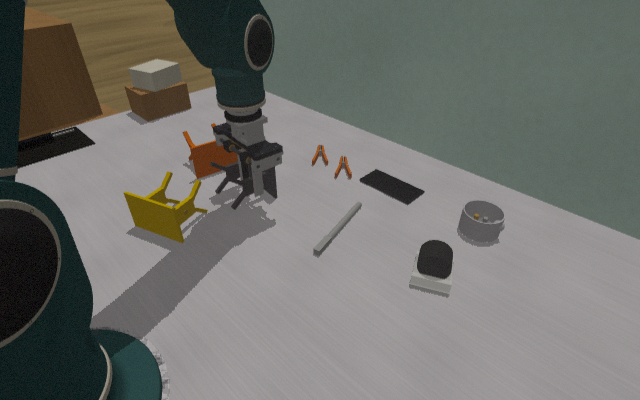

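View pics/w3.png

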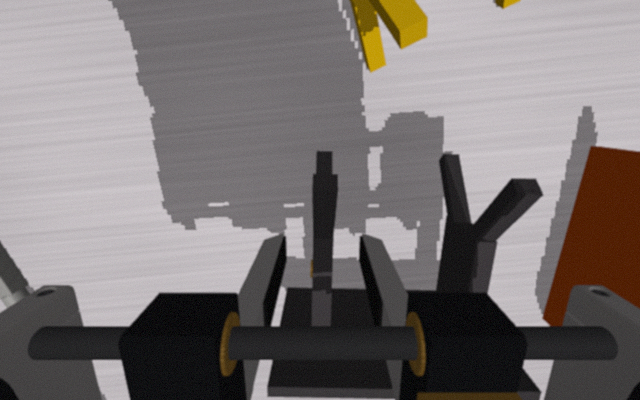

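The plate sits centred between the fingers: wrist (323,210) with fingers at (265,290) and (380,290). I close lightly and swing the first part.

```bash
python3 -m handwheel '[{"linear":[0,0,0],"angular":[0,0,0.4],"grip":0.0},{"linear":[0,0,0],"angular":[0,0,0],"grip":0.0},{"linear":[0,0,0],"angular":[0,0,0],"grip":0.0},{"linear":[0,0,0],"angular":[0,0,0],"grip":0.0},{"linear":[-0.0085,0,-0.0089],"angular":[0,0,0],"grip":0.0},{"linear":[-0.0099,0,-0.0072],"angular":[0,0,0],"grip":0.0},{"linear":[-0.011,0,-0.0055],"angular":[0,0,0],"grip":0.0},{"linear":[0,0,0],"angular":[0,0,0],"grip":0.0}]' 10
python3 - <<'E'
from h import *
s=snap('wrist','w4.png');S=snap('side','s4.png'); togo([.491,.208,.026],84)
cv2.imwrite('pics/s4c.png',cv2.resize(S['image'][100:260,120:320,::-1],None,fx=3,fy=3))
E
```

```text
t: 3.85
position: [0.5219, 0.2048, 0.0485]
tool_rot: [0.001, 0.053, 0.999, 0.0]
force: [-1.1, 0.3, -5.0]
width: 0.0102
t 3.95 pos [0.5204 0.205  0.0478] w 0.01 F [-0.5  0.4 -5.1] yaw_y 84.01 z [-0.001 -0.    -1.   ]
shift now axes [ 0.0295 -0.      0.0218]
turn [-0.02 -0.03  0.01] shift after turn [ 0.0296 -0.0001  0.0218]
```

View pics/s4c.png

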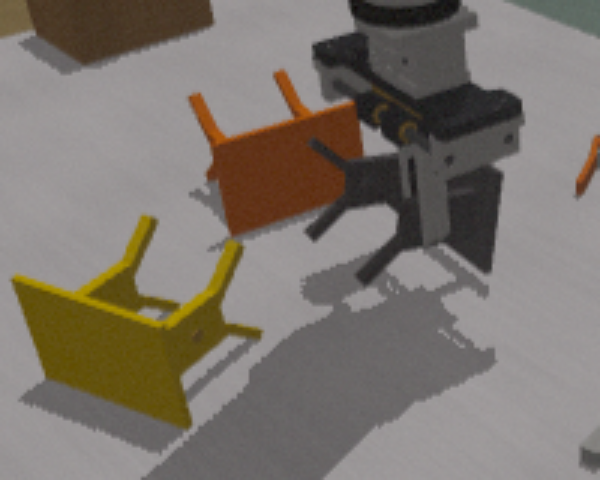

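View pics/w4.png

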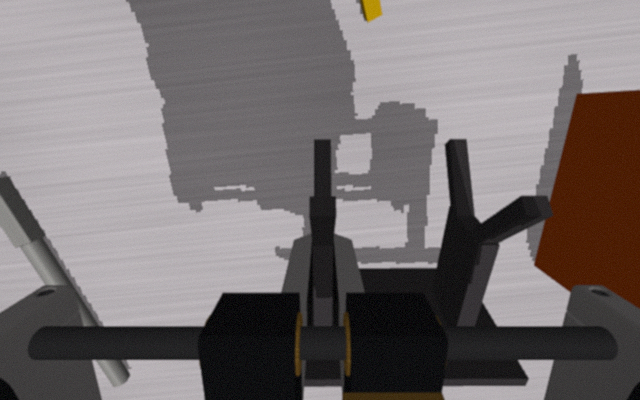

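At 10 N the stand hung rigid in the fingers: the wrist carries 5 N and the plate has not turned. So I grip hard and turn it with the wrist past its balance point.

```bash
python3 -m handwheel '[{"linear":[0,0,0],"angular":[0,0,0],"grip":0.0},{"linear":[0,0,-0.006],"angular":[0,5,0],"grip":0.0},{"linear":[0,0,-0.006],"angular":[0,8,0],"grip":0.0},{"linear":[0,0,-0.006],"angular":[0,8,0],"grip":0.0},{"linear":[0,0,-0.006],"angular":[0,8,0],"grip":0.0},{"linear":[0,0,0],"angular":[0,8,0],"grip":0.0},{"linear":[0,0,0],"angular":[0,8,0],"grip":0.0},{"linear":[0,0,0],"angular":[0,0,0],"grip":0.0},{"linear":[0,0,0],"angular":[0,0,0],"grip":0.0}]' 40
python3 - <<'E'
from h import *
s=snap('wrist','w5.png');S=snap('side','s5.png'); togo([.491,.208,.026],84);print(ctrl.read_state()['joints'].round(2))
cv2.imwrite('pics/s5c.png',cv2.resize(S['image'][100:260,120:320,::-1],None,fx=3,fy=3))
E
```

```text
t: 5.08
position: [0.5247, 0.205, 0.0715]
tool_rot: [-0.381, 0.048, 0.923, 0.02]
force: [-0.1, -0.3, -5.1]
width: 0.0097
t 5.17 pos [0.5248 0.2053 0.0725] w 0.0096 F [-0.4 -0.4 -6.2] yaw_y 84.06 z [-0.701  0.073 -0.709]
shift now axes [-0.0088 -0.0008  0.0569]
turn [ 2.000e-02 -4.481e+01  7.000e-02] shift after turn [ 0.0339 -0.0008  0.0465]
[-0.31  0.93  0.07  1.28 -0.3   1.68  1.3 ]
```

View pics/s5c.png

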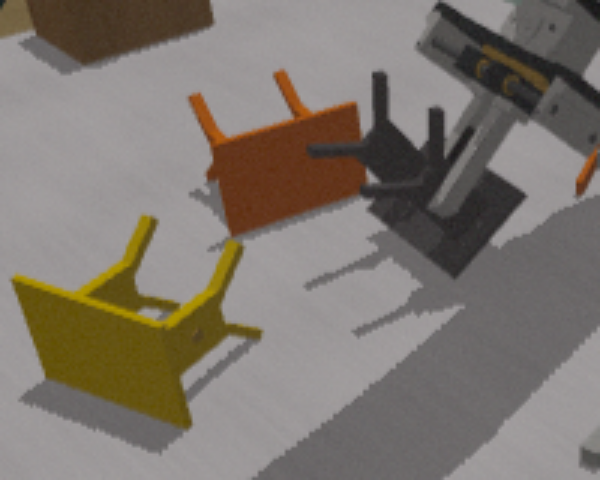

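View pics/w5.png

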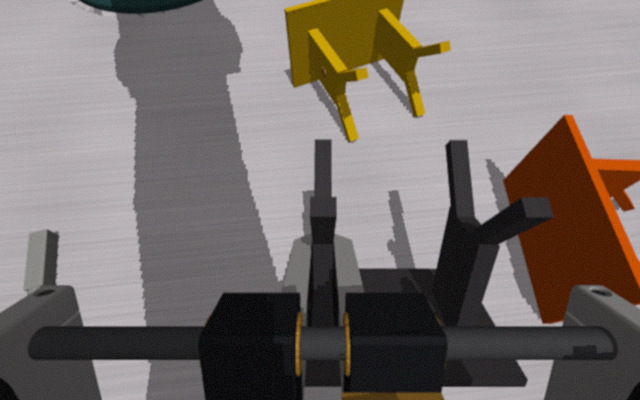

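```bash
python3 -m handwheel '[{"linear":[0,0,0],"angular":[0,6,0],"grip":0.0},{"linear":[0,0,0],"angular":[0,6,0],"grip":0.0},{"linear":[0,0,0],"angular":[0,0,0],"grip":0.0},{"linear":[-0.0042,0,0.0027],"angular":[0,0,0],"grip":0.0},{"linear":[-0.0042,0,0.0027],"angular":[0,0,0],"grip":0.0},{"linear":[0,0,0],"angular":[0,0,0],"grip":0.0}]' 40
python3 - <<'E'
from h import *
togo([.491,.208,.026],84);print(ctrl.read_state()['joints'].round(2))
E
```

```text
t: 5.92
position: [0.5246, 0.2049, 0.0617]
tool_rot: [-0.476, 0.046, 0.878, 0.025]
force: [0.2, 0.1, -5.6]
width: 0.0098
t 5.92 pos [0.5246 0.2049 0.0617] w 0.0098 F [ 0.2  0.1 -5.6] yaw_y 84.04 z [-0.834  0.087 -0.545]
shift now axes [-0.0115 -0.0004  0.0477]
turn [-2.000e-02 -5.694e+01  4.000e-02] shift after turn [ 0.0337 -0.0004  0.0357]
[-0.28  1.09  0.05  1.12 -0.34  1.89  1.29]
```

```bash
python3 -m handwheel '[{"linear":[-0.0017,0,0.0011],"angular":[0,0,0],"grip":0.0},{"linear":[0,0,0],"angular":[0,0,0],"grip":0.0}]' 40; python3 -m handwheel '[{"linear":[-0.0017,0,0.0011],"angular":[0,0,0],"grip":0.0},{"linear":[0,0,0],"angular":[0,0,0],"grip":0.0}]' 40
python3 - <<'E'
from h import *
s=snap('wrist','w6.png');S=snap('side','s6.png'); togo([.491,.208,.026],84)
cv2.imwrite('pics/s6c.png',cv2.resize(S['image'][100:260,120:320,::-1],None,fx=3,fy=3))
E
```

```text
t: 6.18
position: [0.5247, 0.2047, 0.0595]
tool_rot: [-0.476, 0.046, 0.878, 0.025]
force: [-0.2, 0.6, -5.0]
width: 0.01
t: 6.42
position: [0.5246, 0.2047, 0.0573]
tool_rot: [-0.477, 0.046, 0.878, 0.025]
force: [0.4, 0.3, -4.9]
width: 0.0098
t 6.53 pos [0.5247 0.2047 0.0574] w 0.01 F [ 0.9  0.6 -5.7] yaw_y 84.02 z [-0.834  0.087 -0.545]
shift now axes [-0.0079 -0.0002  0.0455]
turn [-1.0e-02 -5.7e+01  1.0e-02] shift after turn [ 0.0339 -0.0002  0.0314]
```

View pics/s6c.png

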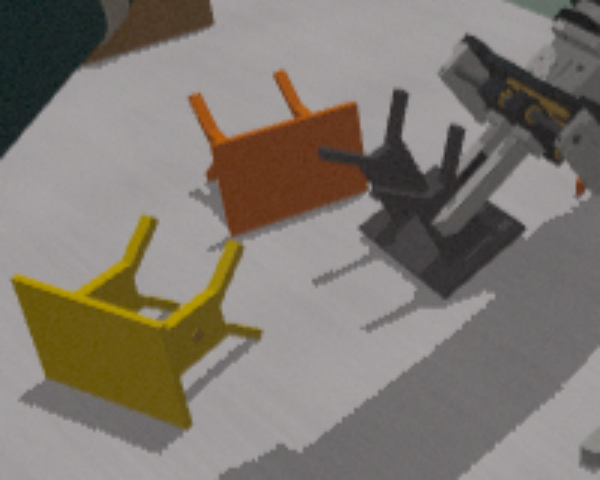

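```bash
for i in 1 2 3; do python3 -m handwheel '[{"linear":[-0.0017,0,0.0011],"angular":[0,0,0],"grip":0.0},{"linear":[0,0,0],"angular":[0,0,0],"grip":0.0}]' 40 | grep -E "force|pos"; done
```

```text
position: [0.5246, 0.2047, 0.0552]
force: [0.3, 0.1, -4.7]
position: [0.5246, 0.2047, 0.0532]
force: [0.6, 0.2, -5.8]
position: [0.5249, 0.2046, 0.0521]
force: [1.3, -2.1, 4.4]
```

The base edge touches: the force rose to +4 N. I loosen to 3 N and follow the arc so the stand turns in the fingers onto its base.

```bash
python3 -m handwheel '[{"linear":[0,0,0],"angular":[0,0,0],"grip":0.0},{"linear":[0,0,0],"angular":[0,0,0],"grip":0.0},{"linear":[-0.0066,0,-0.0065],"angular":[0,0,0],"grip":0.0},{"linear":[-0.0081,0,-0.0061],"angular":[0,0,0],"grip":0.0},{"linear":[0,0,0],"angular":[0,0,0],"grip":0.0}]' 3
python3 - <<'E'
from h import *
S=snap('side','s7.png'); togo([.491,.208,.026],84)
cv2.imwrite('pics/s7c.png',cv2.resize(S['image'][100:260,120:320,::-1],None,fx=3,fy=3))
E
```

```text
t: 7.9
position: [0.5435, 0.2026, 0.0451]
tool_rot: [-0.477, 0.046, 0.878, 0.025]
force: [1.0, -1.4, -3.1]
width: 0.0104
t 7.95 pos [0.5432 0.2027 0.0453] w 0.0101 F [ 1.3  0.6 -2.9] yaw_y 84.01 z [-0.834  0.087 -0.544]
shift now axes [ 0.0124 -0.0002  0.0545]
turn [-2.000e-02 -5.701e+01  0.000e+00] shift after turn [ 0.0525 -0.0002  0.0193]
```

View pics/s7c.png

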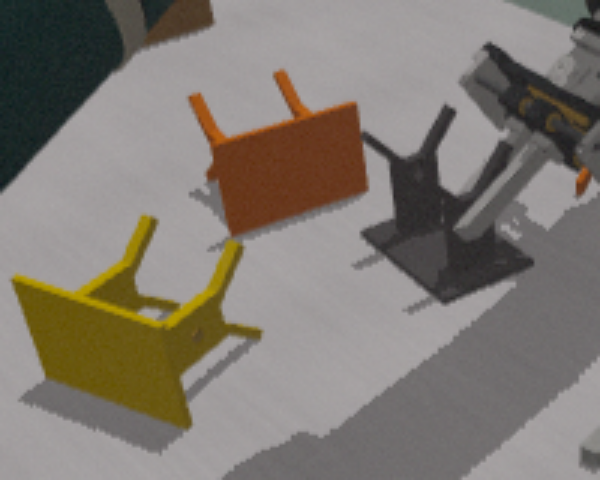

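```bash
python3 -m handwheel '[{"linear":[-0.009,0,-0.0055],"angular":[0,0,0],"grip":0.0},{"linear":[-0.0091,0,-0.0048],"angular":[0,0,0],"grip":0.0},{"linear":[0,0,0],"angular":[0,0,0],"grip":0.0}]' 3
python3 - <<'E'
from h import *
S=snap('side','s8.png'); togo([.491,.208,.026],84)
cv2.imwrite('pics/s8c.png',cv2.resize(S['image'][100:260,120:320,::-1],None,fx=3,fy=3))
E
```

```text
t: 8.32
position: [0.5615, 0.2009, 0.036]
tool_rot: [-0.477, 0.046, 0.878, 0.025]
force: [-0.1, 0.5, -3.5]
width: 0.0107
t 8.38 pos [0.5613 0.2009 0.036 ] w 0.0105 F [-0.9  0.6 -3.4] yaw_y 84.03 z [-0.834  0.087 -0.545]
shift now axes [ 0.0301 -0.0003  0.0647]
turn [-2.0e-02 -5.7e+01  2.0e-02] shift after turn [ 0.0707 -0.0003  0.01  ]
```

View pics/s8c.png

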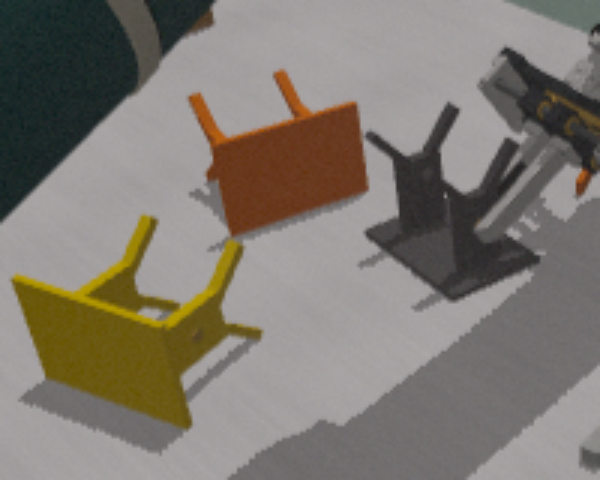

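```bash
python3 -m handwheel '[{"linear":[-0.0034,0,0.0022],"angular":[0,0,0],"grip":0.0},{"linear":[-0.0034,0,0.0022],"angular":[0,0,0],"grip":0.0},{"linear":[0,0,0],"angular":[0,0,0],"grip":0.0}]' 3
python3 - <<'E'
from h import *
S=snap('side','s9.png'); togo([.491,.208,.026],84)
cv2.imwrite('pics/s9c.png',cv2.resize(S['image'][100:260,120:320,::-1],None,fx=3,fy=3))
E
```

```text
t: 8.75
position: [0.5615, 0.2009, 0.0279]
tool_rot: [-0.476, 0.046, 0.878, 0.025]
force: [-0.8, 0.5, -1.2]
width: 0.0106
t 8.8 pos [0.5615 0.2009 0.0279] w 0.0104 F [ 0.6  1.  -2.1] yaw_y 84.02 z [-0.834  0.087 -0.545]
shift now axes [ 0.0369 -0.0003  0.0605]
turn [-2.0e-02 -5.7e+01  1.0e-02] shift after turn [ 0.0708 -0.0003  0.0019]
```

View pics/s9c.png

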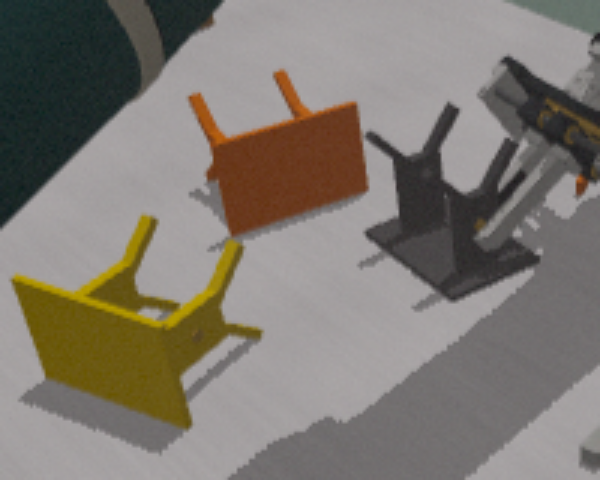

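```bash
python3 -m handwheel '[{"linear":[0,0,0],"angular":[0,0,0],"grip":0.04},{"linear":[0,0,0],"angular":[0,0,0],"grip":0.04},{"linear":[0,0,0],"angular":[0,0,0],"grip":0.04},{"linear":[0,0,-0.02],"angular":[0,0,0],"grip":0.04},{"linear":[0,0,-0.03],"angular":[0,0,0],"grip":0.04},{"linear":[0,0,-0.03],"angular":[0,0,0],"grip":0.04},{"linear":[0,0,-0.03],"angular":[0,0,0],"grip":0.04},{"linear":[0,0,-0.03],"angular":[0,0,0],"grip":0.04}]' 3
python3 - <<'E'
from h import *
S=snap('side','s10.png'); togo([.491,.208,.026],84);S=snap('wrist','w10.png');print(ctrl.read_state()['joints'].round(2))
E
```

```text
t: 9.8
position: [0.624, 0.1808, 0.0827]
tool_rot: [-0.437, 0.063, 0.897, 0.035]
force: [-1.3, 1.0, -2.6]
width: 0.0397
t 9.85 pos [0.624  0.1864 0.0866] w 0.0399 F [1.1 0.1 3. ] yaw_y 81.96 z [-0.778  0.123 -0.616]
shift now axes [0.0354 0.0015 0.1435]
turn [  2.09 -51.91  -1.33] shift after turn [0.1346 0.0076 0.0606]
[-0.06  1.21 -0.39  0.79 -0.05  2.    1.08]
```

View pics/s10.png

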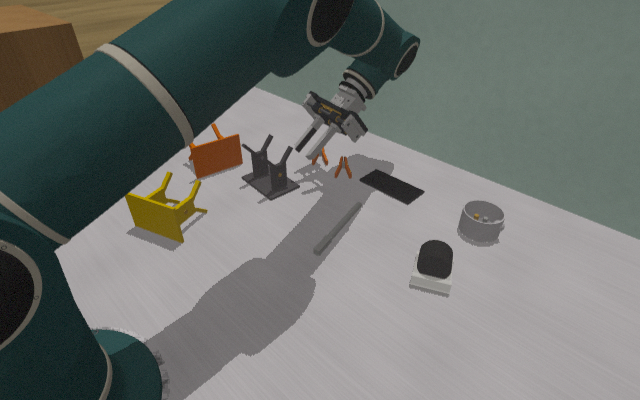

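View pics/w10.png

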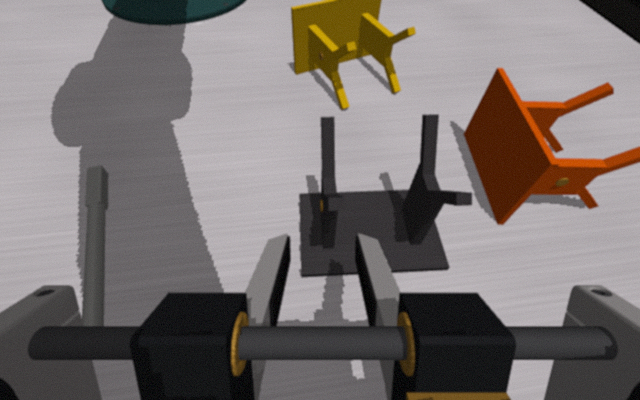

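The side view shows the dark stand upright on its base, around (270,165). Joint 6 is at its limit, so I bring the tool back to vertical while rising.

```bash
python3 -m handwheel '[{"linear":[0.01,0,-0.01],"angular":[0,-8,0],"grip":0.04},{"linear":[0.01,0,-0.015],"angular":[0,-9,0],"grip":0.04},{"linear":[0.008,0,-0.02],"angular":[0,-9,0],"grip":0.04},{"linear":[0.005,0,-0.02],"angular":[0,-9,0],"grip":0.04},{"linear":[0,0,-0.02],"angular":[0,-9,0],"grip":0.04},{"linear":[0,0,-0.02],"angular":[0,-7,0],"grip":0.04},{"linear":[0,0,-0.02],"angular":[0,0,0],"grip":0.04},{"linear":[0,0,0],"angular":[0,0,0],"grip":0.04}]' 3
python3 - <<'E'
from h import *
togo([.47,-.027,.15],100);print(ctrl.read_state()['joints'].round(2))
S=snap('side','s11.png');T=snap('top','t11.png');snap('wrist','w11.png')
P=cloud(T)
E
```

```text
t: 10.9
position: [0.6448, 0.1838, 0.2181]
tool_rot: [-0.011, 0.067, 0.998, 0.016]
force: [0.4, -0.2, -0.6]
width: 0.0397
t 10.9 pos [0.6448 0.1838 0.2181] w 0.0397 F [ 0.4 -0.2 -0.6] yaw_y 82.28 z [-0.02   0.033 -0.999]
shift now axes [ 0.1433 -0.2343  0.0647]
turn [  1.91  -1.13 -17.7 ] shift after turn [ 0.2087 -0.1773  0.0681]
[-0.05  0.52 -0.37  1.45  0.15  1.21  1.01]
```

View pics/t11.png

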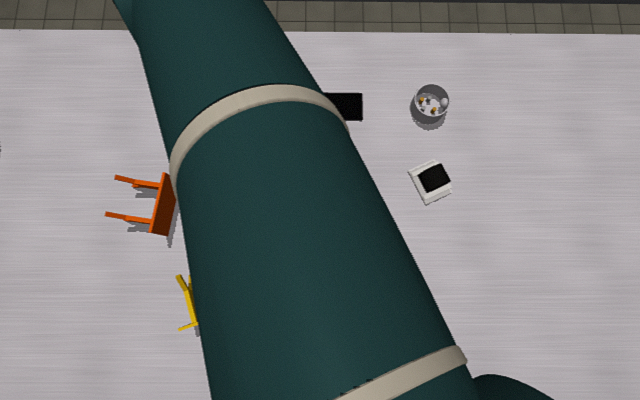

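View pics/s11.png

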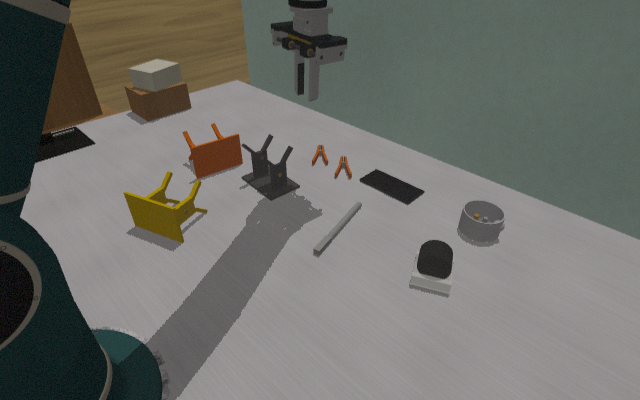

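```bash
python3 - <<'E'
from h import *
t=load('top0');s=load('side0')
a=onz(t,330.9,152.3,.007);b=onz(t,348.3,230.7,.007);print('top',a.round(4),b.round(4),np.linalg.norm(a-b),np.degrees(np.arctan2(*(a-b)[[1,0]])))
c=onz(s,359.1,203.8,.007);d=onz(s,318.1,251,.007);print('side',c.round(4),d.round(4),np.linalg.norm(c-d))
print('2view',two(t,(330.9,152.3),s,(359.1,203.8)),two(t,(348.3,230.7),s,(318.1,251)))
u=(a-b)/np.linalg.norm(a-b); g=b+u*.026; print('grasp',g,'yaw axle',np.degrees(np.arctan2(u[1],u[0])))
togo([g[0],g[1],.15],90+np.degrees(np.arctan2(u[1],u[0])))
E
```

```text
top [0.6478 0.0115 0.007 ] [ 0.4611 -0.0285  0.007 ] 0.19092706621318886 12.069102168155533
side [0.647  0.0138 0.007 ] [ 0.4683 -0.0293  0.007 ] 0.183796776166222
2view (array([0.64652121, 0.01218766, 0.00836991]), np.float64(0.0020974203653782984)) (array([ 0.46319453, -0.03014806,  0.01023858]), np.float64(0.006160502759823943))
grasp [ 0.48651284 -0.02302429  0.007     ] yaw axle 12.069102168155533
t 11.05 pos [0.6444 0.183  0.2154] w 0.0398 F [ 0.  -0.2 -0.7] yaw_y 82.22 z [-0.023  0.031 -0.999]
shift now axes [ 0.1269 -0.2273  0.0624]
turn [  1.86  -1.25 -19.83] shift after turn [ 0.1975 -0.1685  0.0654]
```

```bash
python3 -m handwheel '[{"linear":[0,0,0],"angular":[0.9,-0.6,-9.9],"grip":0.05},{"linear":[0,0,0],"angular":[0.9,-0.6,-9.9],"grip":0.05},{"linear":[0.0395,-0.0337,0.01],"angular":[0,0,0],"grip":0.05},{"linear":[0.0395,-0.0337,0.01],"angular":[0,0,0],"grip":0.05},{"linear":[0.0395,-0.0337,0.01],"angular":[0,0,0],"grip":0.05},{"linear":[0.0395,-0.0337,0.015],"angular":[0,0,0],"grip":0.05},{"linear":[0.0395,-0.0337,0.02],"angular":[0,0,0],"grip":0.05},{"linear":[0,0,0],"angular":[0,0,0],"grip":0.05},{"linear":[0,0,0],"angular":[0,0,0],"grip":0.05}]' 3
python3 - <<'E'
from h import *
togo([.4865,-.023,.0015],102.07)
S=snap('wrist','w12.png'); P=cloud(S); m=(P[...,2]>.008)&(P[...,2]<.025)&(P[...,0]<.7)&(P[...,1]>-.1)&(P[...,1]<.06)
Y=P[m]; print(len(Y),Y.min(0),Y.max(0),cv2.fitLine(Y[:,:2].astype(np.float32),cv2.DIST_HUBER,0,.01,.01).ravel())
E
```

```text
t: 12.18
position: [0.4871, -0.0225, 0.151]
tool_rot: [0.001, -0.105, 0.994, 0.001]
force: [-0.8, 0.3, -0.1]
width: 0.0497
t 12.18 pos [ 0.4871 -0.0225  0.151 ] w 0.0497 F [-0.8  0.3 -0.1] yaw_y 102.03 z [ 0.001  0.002 -1.   ]
shift now axes [ 0.001  -0.0006  0.1495]
turn [ 0.08  0.1  -0.04] shift after turn [ 0.0007 -0.0003  0.1495]
1942 [ 0.46258141 -0.03280102  0.00800168] [0.64781736 0.02139682 0.015716  ] [ 0.97396064  0.22671708  0.5467214  -0.00723169]
```

View pics/w12.png

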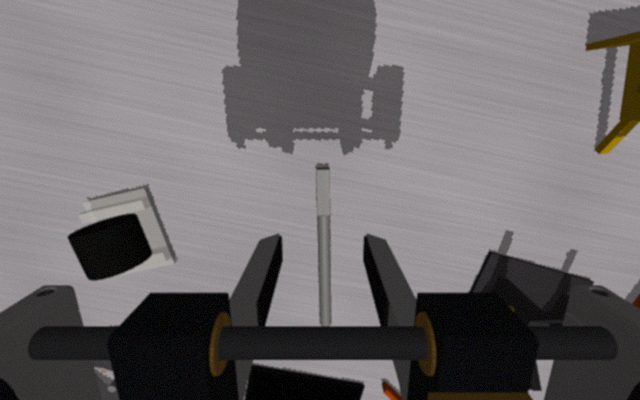

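Wrist view: the axle stands vertical at column 323, with its handle at rows 165–215, between the fingers. It fits well, so I descend.

```bash
python3 -m handwheel '[{"linear":[0,0.001,0.04],"angular":[0,0,-0.6],"grip":0.05},{"linear":[0,0,0.04],"angular":[0,0,0],"grip":0.04},{"linear":[0,0,0.04],"angular":[0,0,0],"grip":0.04},{"linear":[0,0,0.02],"angular":[0,0,0],"grip":0.04},{"linear":[0,0,0.006],"angular":[0,0,0],"grip":0.04},{"linear":[0,0,0],"angular":[0,0,0],"grip":0.04},{"linear":[0,0,0],"angular":[0,0,0],"grip":0.04}]' 3
python3 - <<'E'
from h import *
togo([.4865,-.0215,.002],102.6)
E
```

```text
t: 13.1
position: [0.4876, -0.0216, 0.0062]
tool_rot: [0.002, -0.11, 0.994, 0.0]
force: [-0.7, -0.1, 0.1]
width: 0.0403
t 13.1 pos [ 0.4876 -0.0216  0.0062] w 0.0403 F [-0.7 -0.1  0.1] yaw_y 102.66 z [ 0.004  0.001 -1.   ]
shift now axes [0.0011 0.0004 0.0042]
turn [-0.    0.21  0.06] shift after turn [0.0011 0.0004 0.0042]
```

```bash
python3 -m handwheel '[{"linear":[0.001,0,0.0035],"angular":[0,0.2,0],"grip":0.04},{"linear":[0,0,0],"angular":[0,0,0],"grip":0.04},{"linear":[0,0,0],"angular":[0,0,0],"grip":0.0},{"linear":[0,0,0],"angular":[0,0,0],"grip":0.0},{"linear":[0,0,0],"angular":[0,0,0],"grip":0.0},{"linear":[0,0,0],"angular":[0,0,0],"grip":0.0}]' 50
python3 - <<'E'
from h import *
togo([.4865,-.0215,.002],102.6)
E
```

```text
t: 13.85
position: [0.486, -0.0221, 0.0019]
tool_rot: [-0.001, -0.11, 0.994, 0.0]
force: [-0.9, -0.4, 1.0]
width: 0.0134
t 13.85 pos [ 0.486  -0.0221  0.0019] w 0.0134 F [-0.9 -0.4  1. ] yaw_y 102.64 z [-0.001 -0.    -1.   ]
shift now axes [-0.0006  0.0004 -0.0001]
turn [ 0.01 -0.06  0.04] shift after turn [-0.0006  0.0004 -0.0001]
```

```bash
python3 -m handwheel '[{"linear":[0,0,-0.02],"angular":[0,0,0],"grip":0.0},{"linear":[0,0,-0.03],"angular":[0,0,0],"grip":0.0},{"linear":[0,0,-0.035],"angular":[0,0,0],"grip":0.0},{"linear":[0,0,-0.035],"angular":[0,0,0],"grip":0.0},{"linear":[0,0,-0.03],"angular":[0,0,-7],"grip":0.0},{"linear":[0,0,0],"angular":[0,0,-7],"grip":0.0},{"linear":[0,0,0],"angular":[0,0,0],"grip":0.0}]' 50
python3 - <<'E'
from h import *
S=snap('wrist','w13.png')
togo([.371,-.313,.15],116.6)
t=load('top0');s=load('side0')
m=(s['image'].max(2)<75).astype(np.uint8); n,l,st,c=cv2.connectedComponentsWithStats(m[235:285,410:460]); k=1+np.argmax(st[1:,4]);x,y,w,h,_=st[k]; print('side box',x+410,y+235,w,h)
ct=(433.5,177.5); cs=(x+410+(w-1)/2,y+235+(h-1)/2); print(cs,two(t,ct,s,cs), onz(t,*ct,.045))
E
```

```text
t: 14.72
position: [0.486, -0.0222, 0.1519]
tool_rot: [-0.001, -0.23, 0.973, 0.0]
force: [-0.2, 0.7, -0.9]
width: 0.0136
t 14.78 pos [ 0.4859 -0.0222  0.1516] w 0.0137 F [-0.4 -0.8 -0.8] yaw_y 116.47 z [-0.002  0.    -1.   ]
shift now axes [ 0.2325 -0.2091  0.0018]
turn [ 0.04 -0.08 -0.13] shift after turn [ 0.2329 -0.2086  0.0016]
side box 417 240 36 39
(np.float64(434.5), np.float64(259.0)) (array([ 0.5791193 , -0.21991088,  0.03845494]), np.float64(0.001969494172271155)) [ 0.57821192 -0.21865245  0.045     ]
```

View pics/w13.png

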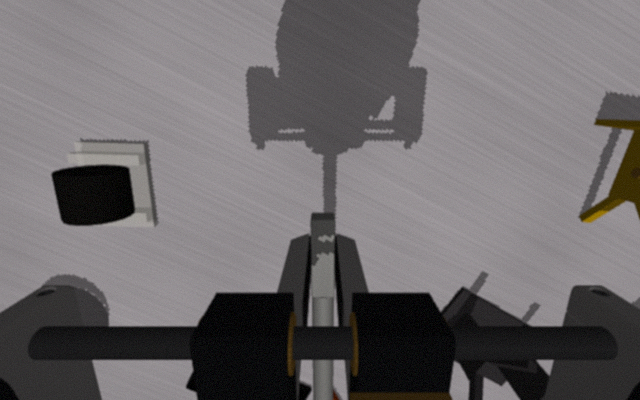

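The wrist view shows the mould square to the tool at (105,185), which supports a bore yaw of about 26.5°. The axle is held straight at column 323. I move behind the bore at height.

```bash
python3 -m handwheel '[{"linear":[0.02,-0.0193,0],"angular":[0,0,0],"grip":0.0},{"linear":[0.0327,-0.0313,0],"angular":[0,0,0],"grip":0.0},{"linear":[0.0327,-0.0313,0],"angular":[0,0,0],"grip":0.0},{"linear":[0.0327,-0.0313,0],"angular":[0,0,0],"grip":0.0},{"linear":[0.0327,-0.0313,0],"angular":[0,0,0],"grip":0.0},{"linear":[0.0327,-0.0313,0],"angular":[0,0,0],"grip":0.0},{"linear":[0.03,-0.029,0],"angular":[0,0,0],"grip":0.0},{"linear":[0.0127,-0.012,0],"angular":[0,0,0],"grip":0.0},{"linear":[0,0,0],"angular":[0,0,0],"grip":0.0}]' 50
python3 - <<'E'
from h import *
togo([.379,-.32,.033],116.5)
for n in('side','top','wrist'): snap(n,n+'14.png')
t=load('top14')['image'][120:340,360:520,::-1];s=load('side14')['image'][200:400,360:600,::-1]
cv2.imwrite('pics/c14.png',np.hstack([cv2.resize(t,(400,550)),cv2.resize(s,(400,550*400//480)) if 0 else cv2.copyMakeBorder(cv2.resize(s,(400,333)),0,217,0,0,cv2.BORDER_CONSTANT)]))
E
```

```text
t: 15.9
position: [0.3808, -0.3175, 0.1515]
tool_rot: [-0.001, -0.229, 0.973, 0.001]
force: [1.1, -0.2, -1.0]
width: 0.0138
t 15.9 pos [ 0.3808 -0.3175  0.1515] w 0.0138 F [ 1.1 -0.2 -1. ] yaw_y 116.47 z [-0.002  0.001 -1.   ]
shift now axes [ 0.0025 -0.0016  0.1185]
turn [ 0.08 -0.08 -0.03] shift after turn [ 0.0027 -0.0015  0.1185]
```

View pics/c14.png

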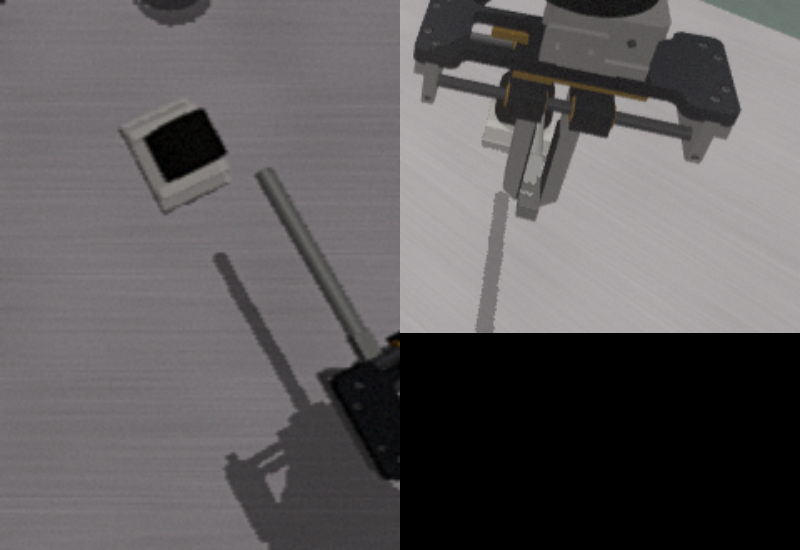

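View pics/wrist14.png

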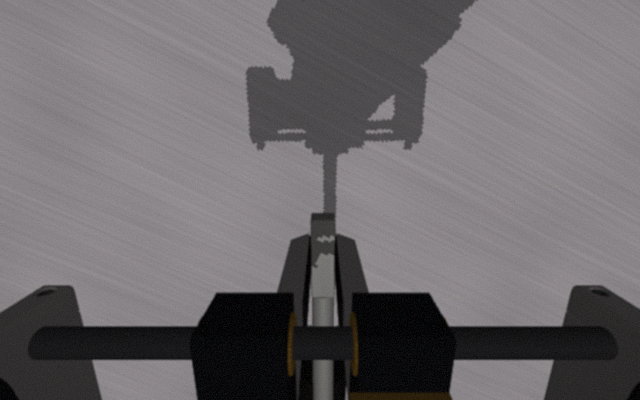

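```bash
python3 - <<'E'
from h import *
T=load('top14'); P=cloud(T); 
m=(P[...,2]>.14)&(P[...,2]<.18)&(P[...,0]>.41)&(P[...,0]<.56)&(P[...,1]<-.2)
Y=P[m].astype(np.float32); l=cv2.fitLine(Y,cv2.DIST_HUBER,0,.01,.01).ravel(); l[:3]*=np.sign(l[0]); print(len(Y),l.round(4),Y.max(0),'yaw',np.degrees(np.arctan2(l[1],l[0])),'pitch',np.degrees(np.arcsin(l[2])))
# roller
im=T['image']; m=((im.max(2)<40)&(np.arange(640)[None]<455)&(np.arange(640)[None]>415)&(np.arange(400)[:,None]>160)&(np.arange(400)[:,None]<195)).astype(np.uint8)
c=max(cv2.findContours(m,0,1)[0],key=cv2.contourArea); r=cv2.minAreaRect(c); print(r); b=cv2.boxPoints(r); W=[onz(T,*p,.055) for p in b]
for i in range(4): d=W[(i+1)%4]-W[i]; print(np.linalg.norm(d).round(4),np.degrees(np.arctan2(d[1],d[0])).round(1))
print(np.mean(W,0))
# rib tops by depth
M=(P[...,2]>.012)&(P[...,2]<.035)&(P[...,0]>.5)&(P[...,0]<.65)&(P[...,1]<-.15)&(P[...,1]>-.29); M=M&(im.min(2)>120); Y=P[M]; print(len(Y),Y.mean(0),Y.min(0),Y.max(0)); r=cv2.minAreaRect(Y[:,:2].astype(np.float32)); print(r)
g=(im.min(2)>150)&(np.arange(640)[None]<460)&(np.arange(640)[None]>400)&(np.arange(400)[:,None]>150)&(np.arange(400)[:,None]<210)
cc=np.argwhere(g)[:,::-1].astype(np.float32); r=cv2.minAreaRect(cc);print(len(cc),r,[onz(T,*p,.01).round(3).tolist() for p in cv2.boxPoints(r)])
E
```

```text
561 [ 0.8921  0.4517 -0.005   0.4687 -0.2713  0.1619] [ 0.5311465  -0.23706026  0.16724597] yaw 26.855946 pitch -0.28642157
((433.50006103515625, 177.50001525878906), (21.0190372467041, 26.385601043701172), 63.43495178222656)
0.0609 -63.0
0.047 -156.7
0.0603 116.7
0.0467 24.0
[ 0.57587972 -0.21558217  0.055     ]
190 [ 0.57461363 -0.22167722  0.02004557] [ 0.53545168 -0.26579819  0.01674824] [ 0.62465806 -0.17680515  0.02371671]
((0.5793107748031616, -0.2209438681602478), (0.06971196085214615, 0.06850423663854599), 25.314651489257812)
0 ((0.0, 0.0), (0.0, 0.0), 0.0) [[1.046, 0.856, 0.01], [1.046, 0.856, 0.01], [1.046, 0.856, 0.01], [1.046, 0.856, 0.01]]
```

The rib-top depths give a mould centre of (0.579,-0.221). That agrees with the triangulated roller at (0.579,-0.220,0.038). The axle yaw of 26.9° matches the bore's 25–27°. I lower to bore height.

```bash
python3 -m handwheel '[{"linear":[0.0023,-0.0022,0.0175],"angular":[0,0,0],"grip":0.0},{"linear":[0,0,0.03],"angular":[0,0,0],"grip":0.0},{"linear":[0,0,0.03],"angular":[0,0,0],"grip":0.0},{"linear":[0,0,0.03],"angular":[0,0,0],"grip":0.0},{"linear":[0,0,0.011],"angular":[0,0,0],"grip":0.0},{"linear":[0,0,0],"angular":[0,0,0],"grip":0.0},{"linear":[0,0,0],"angular":[0,0,0],"grip":0.0}]' 50
python3 - <<'E'
from h import *
togo([.379,-.32,.033],116.5)
T=snap('top','top15.png');snap('side','side15.png');snap('wrist','wrist15.png');P=cloud(T)
m=(P[...,2]>.03)&(P[...,2]<.06)&(P[...,0]>.41)&(P[...,0]<.53)&(P[...,1]<-.24)
Y=P[m].astype(np.float32); l=cv2.fitLine(Y,cv2.DIST_HUBER,0,.01,.01).ravel(); l[:3]*=np.sign(l[0]); print(len(Y),l.round(4),Y.max(0),'yaw',np.degrees(np.arctan2(l[1],l[0])),'pitch',np.degrees(np.arcsin(l[2])))
k=(.579-l[3])/l[0]; print('at roller x',l[3:]+k*l[:3])
t=T['image'][150:330,400:560,::-1];cv2.imwrite('pics/c15.png',cv2.resize(t,None,fx=3.3,fy=3.3))
E
```

```text
t: 16.92
position: [0.3806, -0.3204, 0.0345]
tool_rot: [-0.0, -0.231, 0.973, -0.0]
force: [-0.4, -0.9, -0.4]
width: 0.0135
t 16.93 pos [ 0.3806 -0.3204  0.0345] w 0.0135 F [-0.4 -0.9 -0.4] yaw_y 116.66 z [-0.    -0.001 -1.   ]
shift now axes [0.0012 0.0011 0.0015]
turn [-0.04 -0.03  0.16] shift after turn [0.0012 0.0011 0.0015]
408 [ 0.8913  0.4531 -0.0171  0.4722 -0.2729  0.0455] [ 0.5293313  -0.24127229  0.05145936] yaw 26.948143 pitch -0.9799659
at roller x [ 0.579      -0.21862781  0.04343509]
```

View pics/c15.png

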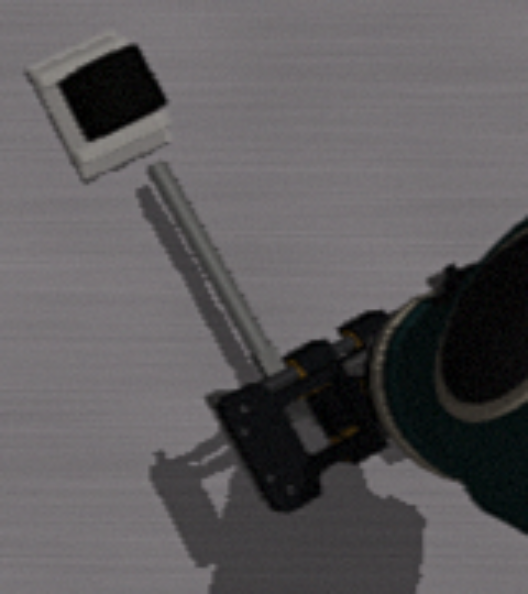

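View pics/side15.png

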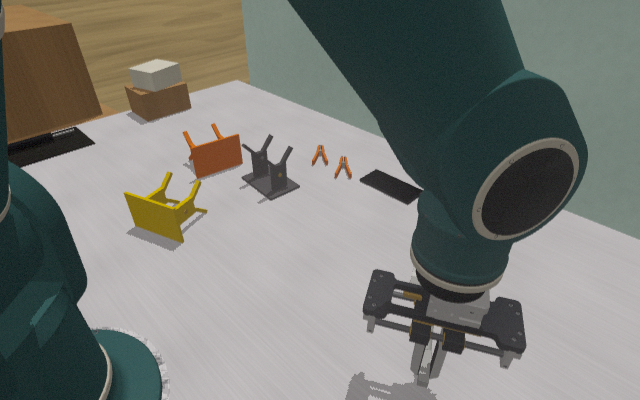

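In the crop the axle from (270,370) to (160,170) points at the roller's centre (115,90). I insert it and watch the force.

```bash
python3 -m handwheel '[{"linear":[-0.012,0,0],"angular":[0,0,0],"grip":0.0},{"linear":[-0.012,0,0],"angular":[0,0,0],"grip":0.0},{"linear":[-0.012,0,0],"angular":[0,0,0],"grip":0.0},{"linear":[-0.012,0,0],"angular":[0,0,0],"grip":0.0},{"linear":[0,0,0],"angular":[0,0,0],"grip":0.0}]' 50; python3 -m handwheel '[{"linear":[-0.013,0,0],"angular":[0,0,0],"grip":0.0},{"linear":[-0.013,0,0],"angular":[0,0,0],"grip":0.0},{"linear":[-0.013,0,0],"angular":[0,0,0],"grip":0.0},{"linear":[-0.013,0,0],"angular":[0,0,0],"grip":0.0},{"linear":[-0.013,0,0],"angular":[0,0,0],"grip":0.0},{"linear":[-0.013,0,0],"angular":[0,0,0],"grip":0.0},{"linear":[0,0,0],"angular":[0,0,0],"grip":0.0}]' 50
python3 - <<'E'
from h import *
togo([.379,-.32,.033],116.5)
T=snap('top','top16.png')
t=T['image'][100:280,360:520,::-1];cv2.imwrite('pics/c16.png',cv2.resize(t,None,fx=3.3,fy=3.3))
E
```

```text
t: 17.7
position: [0.4238, -0.298, 0.0333]
tool_rot: [-0.0, -0.231, 0.973, 0.0]
force: [-0.3, 0.3, -1.5]
width: 0.0134
t: 18.58
position: [0.4934, -0.263, 0.0333]
tool_rot: [-0.0, -0.231, 0.973, 0.0]
force: [-0.1, -1.1, -0.6]
width: 0.0134
t 18.57 pos [ 0.4934 -0.263   0.0333] w 0.0134 F [-0.1 -1.1 -0.6] yaw_y 116.71 z [-0.001  0.    -1.   ]
shift now axes [0.1278 0.0005 0.0004]
turn [ 0.03 -0.04  0.21] shift after turn [0.1278 0.     0.0003]
```

View pics/c16.png

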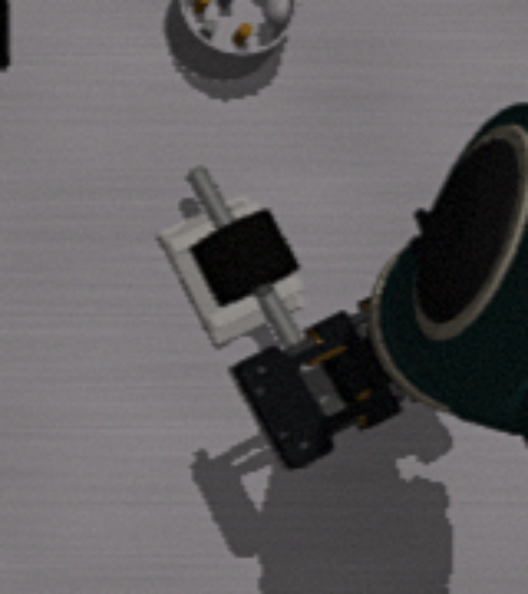

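The axle has passed through without contact force. The tip shows at (197,172) beyond the roller at (245,255). I add 5 mm, pitch the tip up a little and lift.

```bash
python3 -m handwheel '[{"linear":[-0.005,0,-0.002],"angular":[0,-1.5,0],"grip":0.0},{"linear":[0,0,-0.004],"angular":[0,-1.5,0],"grip":0.0},{"linear":[0,0,-0.004],"angular":[0,0,0],"grip":0.0},{"linear":[0,0,-0.006],"angular":[0,0,0],"grip":0.0},{"linear":[0,0,-0.008],"angular":[0,0,0],"grip":0.0},{"linear":[0,0,-0.01],"angular":[0,0,0],"grip":0.0},{"linear":[0,0,-0.012],"angular":[0,0,0],"grip":0.0},{"linear":[0,0,-0.015],"angular":[0,0,0],"grip":0.0},{"linear":[0,0,-0.02],"angular":[0,0,0],"grip":0.0},{"linear":[0,0,-0.02],"angular":[0,0,0],"grip":0.0},{"linear":[0,0,-0.01],"angular":[0,0,0],"grip":0.0},{"linear":[0,0,0],"angular":[0,0,0],"grip":0.0}]' 50
python3 - <<'E'
from h import *
togo([.379,-.32,.033],116.5)
T=snap('top','top17.png');S=snap('side','side17.png')
t=T['image'][100:280,360:520,::-1];s=S['image'][120:320,320:560,::-1];cv2.imwrite('pics/c17.png',np.hstack([cv2.resize(t,(400,450)),cv2.resize(s,(400,450))]))
E
```

```text
t: 20.12
position: [0.4924, -0.2642, 0.1449]
tool_rot: [0.025, -0.23, 0.973, 0.006]
force: [-0.0, 0.0, -1.3]
width: 0.0132
t 20.12 pos [ 0.4924 -0.2642  0.1449] w 0.0132 F [-0.   0.  -1.3] yaw_y 116.64 z [ 0.047  0.023 -0.999]
shift now axes [0.132  0.001  0.1052]
turn [-0.03  2.97  0.14] shift after turn [0.1263 0.0007 0.1119]
```

View pics/c17.png

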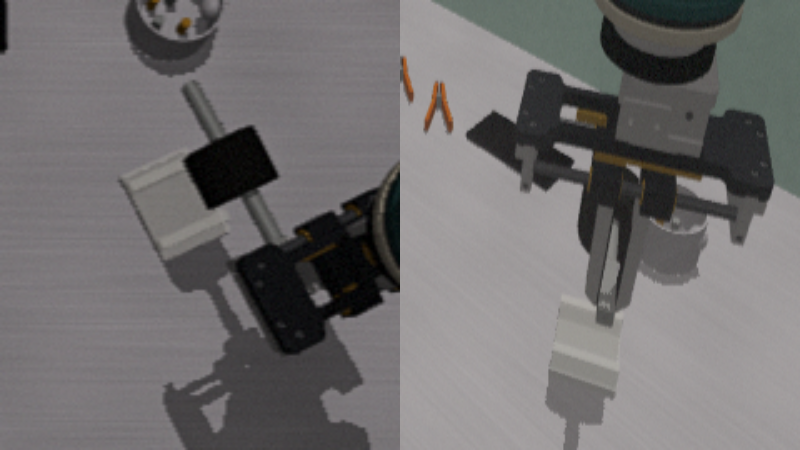

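The roller hangs on the axle, clear of the mould. Next I measure the standing stand.

```bash
python3 - <<'E'
from h import *
T=load('top17');S=load('side17')
t=T['image'][140:230,180:280,::-1];s=S['image'][125:205,230:310,::-1]
cv2.imwrite('pics/c18.png',np.hstack([cv2.resize(t,(450,405),interpolation=0),cv2.resize(s,(350,405),interpolation=0)]))
for nm,A,box in(('top',T,(180,140,280,230)),('side',S,(235,125,305,205))):
    P=cloud(A);x0,y0,x1,y1=box; m=np.zeros((400,640),bool);m[y0:y1,x0:x1]=1; m&=(A['image'].max(2)<85)
    Y=P[m]; Y=Y[(Y[:,0]>.45)&(Y[:,0]<.7)&(Y[:,1]>.13)&(Y[:,1]<.34)]
    for lo,hi in((.003,.011),(.085,.115)):
        Z=Y[(Y[:,2]>lo)&(Y[:,2]<hi)]; print(nm,lo,len(Z),Z.mean(0).round(4),Z.min(0).round(3),Z.max(0).round(3),cv2.minAreaRect(Z[:,:2].astype(np.float32)))
    for a,b in((.13,.235),(.235,.34)):
        Z=Y[(Y[:,2]>.085)&(Y[:,1]>a)&(Y[:,1]<b)]; print('  prongs',len(Z),Z.mean(0).round(4),Z.min(0).round(3),Z.max(0).round(3))
E
```

```text
top 0.003 1478 [0.5636 0.2355 0.0061] [0.513 0.171 0.003] [0.615 0.306 0.011] ((0.5605798959732056, 0.23929977416992188), (0.1300491988658905, 0.10086623579263687), 85.59989166259766)
top 0.085 256 [0.5701 0.2389 0.0977] [0.522 0.191 0.085] [0.612 0.286 0.109] ((0.566781222820282, 0.23889297246932983), (0.09077538549900055, 0.08486016094684601), 85.93228149414062)
  prongs 125 [0.5672 0.1982 0.0981] [0.522 0.191 0.085] [0.606 0.207 0.108]
  prongs 131 [0.5728 0.2778 0.0974] [0.528 0.271 0.085] [0.612 0.286 0.109]
side 0.003 663 [0.5541 0.2284 0.0054] [0.517 0.171 0.003] [0.611 0.308 0.011] ((0.5654165744781494, 0.23890146613121033), (0.13367120921611786, 0.0884404256939888), 86.1500015258789)
side 0.085 172 [0.5706 0.2325 0.096 ] [0.521 0.189 0.085] [0.61  0.287 0.108] ((0.5656529068946838, 0.2385336011648178), (0.09323394298553467, 0.08408283442258835), 85.640869140625)
  prongs 94 [0.5662 0.1964 0.096 ] [0.521 0.189 0.085] [0.604 0.208 0.108]
  prongs 78 [0.5759 0.276  0.096 ] [0.527 0.269 0.085] [0.61  0.287 0.106]
```

View pics/c18.png

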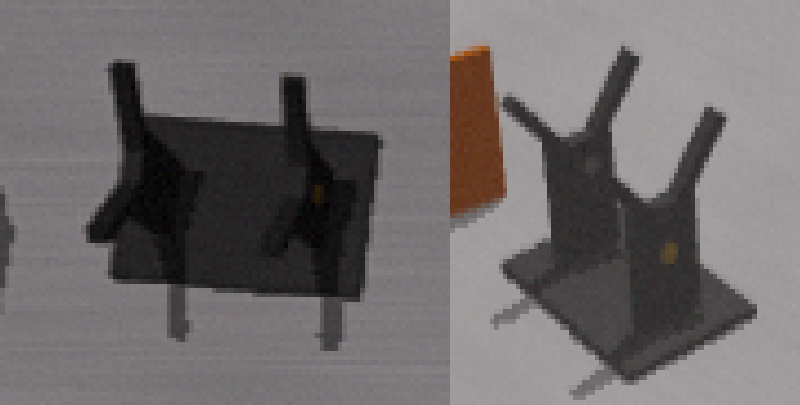

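```bash
python3 - <<'E'
from h import *
T=load('top17');P=cloud(T);s,R=cur();M=R.as_matrix()
m=(T['image'].max(2)<45); m[:, :425]=0;m[:,475:]=0;m[:140]=0;m[190:]=0
n,l,st,c=cv2.connectedComponentsWithStats(m.astype(np.uint8));k=1+np.argmax(st[1:,4]);m=l==k
Y=P[m]; L=(Y-s['position'])@M; print(st[k],Y.mean(0),'tool frame',L.min(0).round(4),L.max(0).round(4),np.percentile(L,[3,50,97],axis=0).round(4).tolist())
m=(P[...,2]>.13)&(P[...,2]<.19)&(P[...,0]>.6)&(P[...,0]<.7)&(P[...,1]<-.15)&(P[...,1]>-.26)
Y=P[m];print(len(Y)); L=(Y-s['position'])@M; print('tip',L.min(0),L.max(0))
print(s['joints'].round(2))
E
```

```text
[434 151  37  33 738] [ 0.56870008 -0.21504048  0.17145564] tool frame [-0.1154 -0.0254 -0.715 ] [-0.0651  0.3208  0.0151] [[-0.1136, -0.0204, -0.03], [-0.0919, 0.0104, -0.0243], [-0.0703, 0.0288, -0.0006]]
173
tip [-0.16703662 -0.02456854 -0.02108642] [-0.11089693  0.00648484 -0.00119766]
[ 0.7   0.37 -0.29  1.86  0.08  0.9   2.42]
```

The stand centre is at (0.566,0.239), with its x axis at yaw 85.8°, prong spacing 80 mm and tips at 108 mm. All agree with the text. The roller sits 92 mm ahead of the TCP. I raise and turn the axle.

```bash
python3 -m handwheel '[{"linear":[0,0,-0.01],"angular":[-0.2,0,-4],"grip":0.0},{"linear":[0,0,-0.01],"angular":[-0.4,0,-7],"grip":0.0},{"linear":[0,0,-0.01],"angular":[-0.4,0,-7],"grip":0.0},{"linear":[0,0,-0.005],"angular":[-0.4,0,-7],"grip":0.0},{"linear":[0,0,0],"angular":[-0.4,0,-7],"grip":0.0},{"linear":[0,0,0],"angular":[-0.4,0,-7],"grip":0.0},{"linear":[0,0,0],"angular":[-0.4,0,-7],"grip":0.0},{"linear":[0,0,0],"angular":[-0.4,0,-7],"grip":0.0},{"linear":[0,0,0],"angular":[-0.2,0,-4],"grip":0.0},{"linear":[0,0,0],"angular":[-0.1,0,-2],"grip":0.0},{"linear":[0,0,0],"angular":[0,0,0],"grip":0.0}]' 50
python3 - <<'E'
from h import *
togo([.5598,.1467,.175],175.8);print(ctrl.read_state()['joints'].round(2))
E
```

```text
t: 21.6
position: [0.4993, -0.251, 0.162]
tool_rot: [0.007, -0.646, 0.763, 0.021]
force: [-0.6, 0.1, -2.3]
width: 0.0135
t 21.6 pos [ 0.4993 -0.251   0.162 ] w 0.0135 F [-0.6  0.1 -2.3] yaw_y 170.55 z [-0.017  0.04  -0.999]
shift now axes [-0.4025  0.0059  0.0021]
turn [ 1.23  2.19 -5.28] shift after turn [-0.4011 -0.0312 -0.013 ]
[ 1.31  0.73 -1.27  1.77  0.7   1.24  2.82]
```

```bash
python3 -m handwheel '[{"linear":[-0.01,0,-0.003],"angular":[0,0,0],"grip":0.0},{"linear":[-0.02,0,-0.003],"angular":[0,0,0],"grip":0.0},{"linear":[-0.03,0,-0.003],"angular":[0,0,0],"grip":0.0},{"linear":[-0.03,0,-0.003],"angular":[0,0,0],"grip":0.0},{"linear":[-0.03,0,-0.003],"angular":[0,0,0],"grip":0.0},{"linear":[-0.03,0,0],"angular":[0,0,0],"grip":0.0},{"linear":[-0.02,0,0],"angular":[0,0,0],"grip":0.0},{"linear":[-0.01,0,0],"angular":[0,0,0],"grip":0.0},{"linear":[0,0,0],"angular":[0,0,0],"grip":0.0}]' 50
python3 - <<'E'
from h import *
togo([.5598,.1467,.175],175.8);print(ctrl.read_state()['joints'].round(2)); T=snap('top','top19.png')
E
```

```text
t: 22.72
position: [0.5292, -0.0754, 0.1838]
tool_rot: [0.006, -0.646, 0.763, 0.02]
force: [0.7, -1.2, -1.7]
width: 0.0132
t 22.73 pos [ 0.5292 -0.0754  0.1838] w 0.0132 F [ 0.7 -1.2 -1.7] yaw_y 170.47 z [-0.017  0.04  -0.999]
shift now axes [-0.2236  0.0064  0.0171]
turn [ 1.22  2.14 -5.35] shift after turn [-0.2237 -0.0142  0.0088]
[ 1.04  0.62 -1.27  1.82  0.59  1.19  2.56]
```

View pics/top19.png

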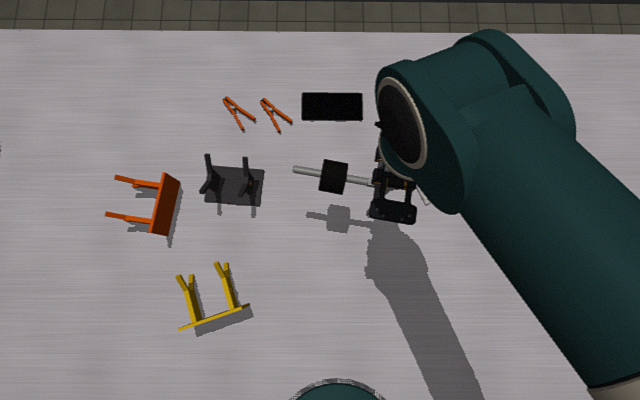

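Top view: the roller (333,177) hangs on the axle, and the stand is upright at (232,183). I turn the last 5° and carry on to the stand.

```bash
python3 -m handwheel '[{"linear":[0,0,0],"angular":[0.6,0,-2.6],"grip":0.0},{"linear":[0,0,0],"angular":[0.6,0,-2.7],"grip":0.0},{"linear":[-0.01,-0.001,0],"angular":[0,0,0],"grip":0.0},{"linear":[-0.02,-0.001,0],"angular":[0,0,0],"grip":0.0},{"linear":[-0.03,-0.002,0],"angular":[0,0,0],"grip":0.0},{"linear":[-0.03,-0.002,0],"angular":[0,0,0],"grip":0.0},{"linear":[-0.03,-0.002,0],"angular":[0,0,0],"grip":0.0},{"linear":[-0.03,-0.002,0],"angular":[0,0,0],"grip":0.0},{"linear":[-0.03,-0.002,0],"angular":[0,0,0],"grip":0.0},{"linear":[-0.02,-0.001,0],"angular":[0,0,0],"grip":0.0},{"linear":[-0.015,-0.001,0],"angular":[0,0,0],"grip":0.0},{"linear":[0,0,0],"angular":[0,0,0],"grip":0.0}]' 50
python3 - <<'E'
from h import *
togo([.5598,.1467,.175],175.8);print(ctrl.read_state()['joints'].round(2)); T=snap('top','top20.png');S=snap('side','side20.png')
t=T['image'][120:240,180:340,::-1];s=S['image'][80:220,210:370,::-1];cv2.imwrite('pics/c20.png',np.vstack([cv2.resize(t,(400,300)),cv2.resize(s,(400,300))]))
E
```

```text
t: 24.28
position: [0.5592, 0.1384, 0.1919]
tool_rot: [0.014, -0.68, 0.733, 0.012]
force: [0.1, -0.1, -1.2]
width: 0.0134
t 24.27 pos [0.5592 0.1384 0.1919] w 0.0134 F [ 0.1 -0.1 -1.2] yaw_y 175.73 z [ 0.004  0.038 -0.999]
shift now axes [-0.0076  0.      0.0172]
turn [-0.06  2.17 -0.07] shift after turn [-0.0083 -0.      0.0169]
[ 0.58  0.63 -1.2   1.74  0.6   1.19  2.29]
```

View pics/c20.png

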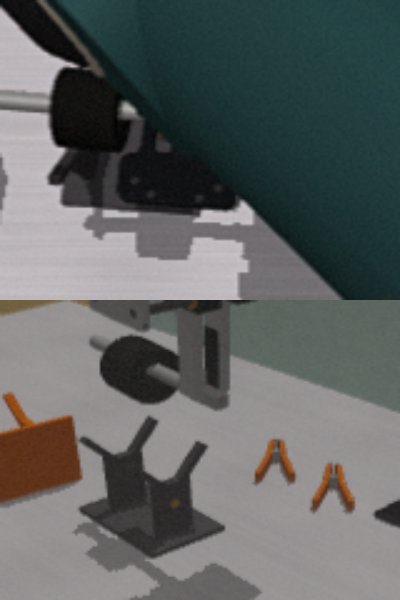

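```bash
python3 - <<'E'
from h import *
s,R=cur();M=R.as_matrix()
for n in('side20','top20'):
    S=load(n);P=cloud(S)
    m=(S['image'].max(2)<70)&(P[...,2]>.12)&(P[...,2]<.24)&(P[...,0]>.51)&(P[...,0]<.63)&(P[...,1]>.17)&(P[...,1]<.31)
    Y=P[m];L=(Y-s['position'])@M;print(n,len(Y),np.percentile(Y,[2,50,98],axis=0).round(4).tolist(),np.percentile(L,[2,50,98],axis=0).round(4).tolist())
    m=(S['image'].max(2)>=70)&(P[...,2]>.17)&(P[...,2]<.24)&(P[...,0]>.51)&(P[...,0]<.63)&(P[...,1]>.24)&(P[...,1]<.35); Y=P[m]
    print(' axle',len(Y),Y.mean(0).round(4),Y.max(0).round(4))
E
```

```text
side20 679 [[0.5342, 0.2014, 0.1682], [0.5511, 0.2108, 0.203], [0.5829, 0.2482, 0.2217]] [[-0.1105, -0.0185, -0.0266], [-0.0735, 0.0146, -0.0084], [-0.0658, 0.0313, 0.026]]
 axle 52 [0.5635 0.2832 0.2026] [0.5748 0.3    0.2212]
top20 848 [[0.5354, 0.2053, 0.1777], [0.5562, 0.2259, 0.2177], [0.5886, 0.2489, 0.2237]] [[-0.112, -0.0216, -0.0285], [-0.0895, 0.0099, -0.0228], [-0.0687, 0.0304, 0.0165]]
 axle 225 [0.5672 0.2759 0.2077] [0.591  0.3047 0.2242]
```

```bash
python3 -m handwheel '[{"linear":[-0.006,-0.001,0],"angular":[0,0.8,0],"grip":0.0},{"linear":[-0.006,-0.001,0],"angular":[0,0.7,0],"grip":0.0},{"linear":[0,0,0],"angular":[0,0,0],"grip":0.0},{"linear":[0,0,0.015],"angular":[0,0,0],"grip":0.0},{"linear":[0,0,0.02],"angular":[0,0,0],"grip":0.0},{"linear":[0,0,0.02],"angular":[0,0,0],"grip":0.0},{"linear":[0,0,0.01],"angular":[0,0,0],"grip":0.0},{"linear":[0,0,0],"angular":[0,0,0],"grip":0.0}]' 50
python3 - <<'E'
from h import *
togo([.562,.149,.075],175.8); T=snap('top','top21.png');S=snap('side','side21.png')
t=T['image'][120:240,180:340,::-1];s=S['image'][80:220,210:370,::-1];cv2.imwrite('pics/c21.png',np.vstack([cv2.resize(t,(400,250)),cv2.resize(s,(400,350))]))
s,R=cur();M=R.as_matrix()
for n in('side21','top21'):
    S=load(n);P=cloud(S)
    m=(S['image'].max(2)<70)&(P[...,2]>.112)&(P[...,2]<.24)&(P[...,0]>.51)&(P[...,0]<.63)&(P[...,1]>.17)&(P[...,1]<.31)
    Y=P[m];L=(Y-s['position'])@M;print(n,len(Y),np.percentile(Y,[2,50,98],axis=0).round(4).tolist(),np.percentile(L,[2,50,98],axis=0).round(4).tolist())
    m=(S['image'].max(2)>=70)&(P[...,2]>.112)&(P[...,2]<.24)&(P[...,0]>.51)&(P[...,0]<.63)&(P[...,1]>.27)&(P[...,1]<.35); Y=P[m]
    print(' axle',len(Y),Y.mean(0).round(4),Y.max(0).round(4))
E
```

```text
t: 25.38
position: [0.5619, 0.1501, 0.1264]
tool_rot: [0.004, -0.68, 0.733, 0.004]
force: [0.2, -1.5, -1.8]
width: 0.0136
t 25.38 pos [0.5619 0.1501 0.1264] w 0.0136 F [ 0.2 -1.5 -1.8] yaw_y 175.7 z [ 0.001  0.011 -1.   ]
shift now axes [ 0.0017 -0.0001  0.0514]
turn [-0.    0.64 -0.1 ] shift after turn [ 0.0011 -0.0001  0.0514]
side21 496 [[0.5369, 0.214, 0.1125], [0.551, 0.2263, 0.1409], [0.5849, 0.262, 0.1549]] [[-0.11, -0.0175, -0.0265], [-0.0745, 0.0174, -0.0124], [-0.0648, 0.0315, 0.0159]]
 axle 43 [0.5692 0.3003 0.136 ] [0.5772 0.3152 0.1403]
top21 570 [[0.5379, 0.218, 0.1155], [0.5544, 0.2393, 0.1501], [0.5797, 0.2613, 0.1559]] [[-0.1107, -0.0094, -0.0274], [-0.0885, 0.0141, -0.0215], [-0.0671, 0.0306, 0.0129]]
 axle 157 [0.5708 0.2921 0.1375] [0.5788 0.3146 0.1414]
```

View pics/c21.png

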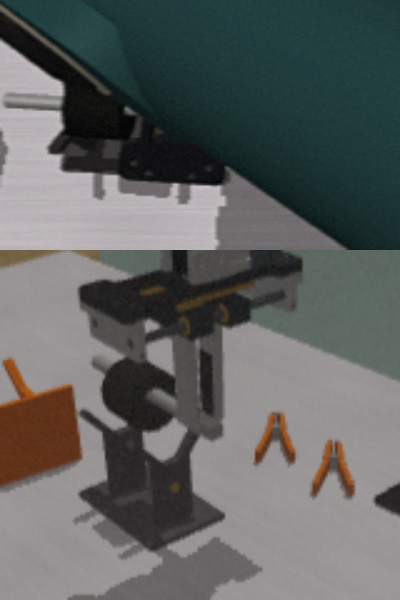

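The roller is centred over the gap: y 0.217–0.262 against a gap centre of 0.2385. I lower it into the forks.

```bash
python3 -m handwheel '[{"linear":[0,0,0.01],"angular":[0,0,0],"grip":0.0},{"linear":[0,0,0.01],"angular":[0,0,0],"grip":0.0},{"linear":[0,0,0.01],"angular":[0,0,0],"grip":0.0},{"linear":[0,0,0.01],"angular":[0,0,0],"grip":0.0},{"linear":[0,0,0.005],"angular":[0,0,0],"grip":0.0},{"linear":[0,0,0],"angular":[0,0,0],"grip":0.0}]' 50;  for i in 1 2; do python3 -m handwheel '[{"linear":[0,0,0.002],"angular":[0,0,0],"grip":0.0},{"linear":[0,0,0],"angular":[0,0,0],"grip":0.0}]' 50 | grep -E "force|pos"; done
```

```text
t: 26.22
position: [0.5623, 0.1506, 0.0819]
tool_rot: [0.004, -0.68, 0.733, 0.004]
force: [-1.3, -0.2, -0.8]
width: 0.0137
position: [0.5624, 0.1506, 0.0803]
force: [-0.2, -0.2, -2.1]
position: [0.5623, 0.1506, 0.0781]
force: [-0.6, 1.0, -1.8]
```

```bash
for i in 1 2; do python3 -m handwheel '[{"linear":[0,0,0.002],"angular":[0,0,0],"grip":0.0},{"linear":[0,0,0],"angular":[0,0,0],"grip":0.0}]' 50 | grep -E "force|pos"; done
python3 - <<'E'
from h import *
T=snap('top','top22.png');S=snap('side','side22.png')
t=T['image'][120:240,180:340,::-1];s=S['image'][80:220,210:370,::-1];cv2.imwrite('pics/c22.png',np.vstack([cv2.resize(t,(500,230)),cv2.resize(s,(400*500//400,365))]))
E
```

```text
position: [0.5623, 0.1506, 0.0761]
force: [-0.0, 0.4, -2.5]
position: [0.5623, 0.1507, 0.074]
force: [-0.0, -0.1, -1.6]
```

View pics/c22.png

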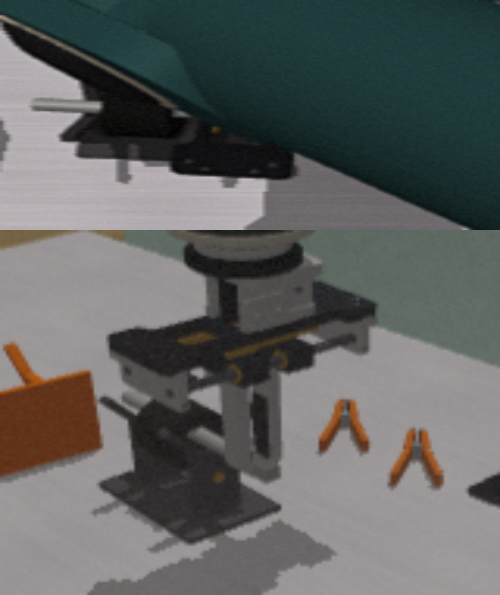

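```bash
for i in 1 2; do python3 -m handwheel '[{"linear":[0,0,0.0015],"angular":[0,0,0],"grip":0.0},{"linear":[0,0,0],"angular":[0,0,0],"grip":0.0}]' 50 | grep -E "force|pos"; done; python3 -c "
from h import *
print(ctrl.read_state()['wrist_torque'])"
```

```text
position: [0.5626, 0.1507, 0.0729]
force: [-0.0, -1.9, 3.1]
position: [0.5627, 0.1506, 0.0716]
force: [-2.6, -3.4, 10.1]
[-0.48350476  0.5582688   0.08658954]
```

Contact at TCP z 0.073. I ease up 1 mm, open and retract upward.

```bash
python3 -m handwheel '[{"linear":[0,0,-0.001],"angular":[0,0,0],"grip":0.0},{"linear":[0,0,0],"angular":[0,0,0],"grip":0.016},{"linear":[0,0,0],"angular":[0,0,0],"grip":0.022},{"linear":[0,0,0],"angular":[0,0,0],"grip":0.035},{"linear":[0,0,0],"angular":[0,0,0],"grip":0.05},{"linear":[0,0,0],"angular":[0,0,0],"grip":0.05}]' 20
python3 - <<'E'
from h import *
T=snap('wrist','wrist23.png');S=snap('side','side23.png');s=S['image'][80:220,210:370,::-1];cv2.imwrite('pics/c23.png',cv2.resize(s,(640,560)))
E
```

```text
t: 28.58
position: [0.5624, 0.1507, 0.0722]
tool_rot: [0.005, -0.68, 0.733, 0.003]
force: [0.6, 0.3, -1.0]
width: 0.0479
```

View pics/c23.png

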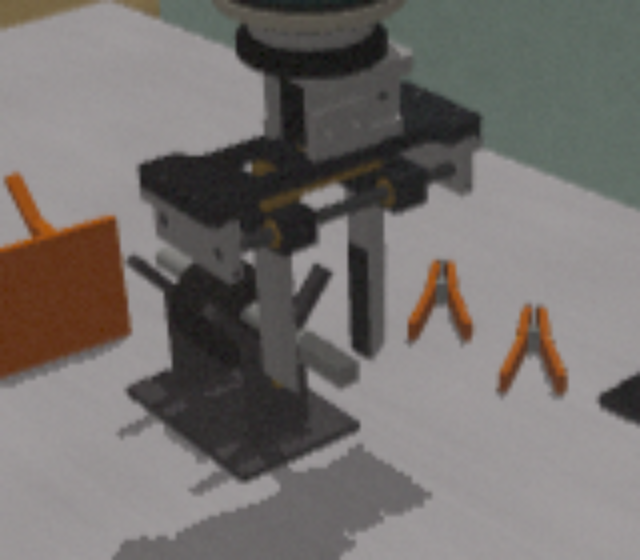

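View pics/wrist23.png

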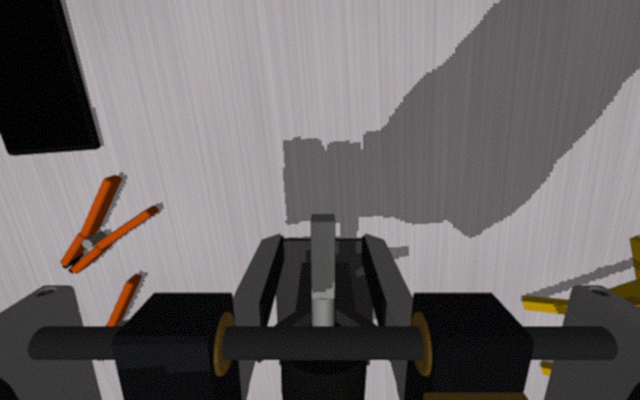

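The axle rests free: its handle lies between the open fingers at wrist (323,250). I retract upward and back.

```bash
python3 -m handwheel '[{"linear":[0,0,-0.01],"angular":[0,0,0],"grip":0.05},{"linear":[0,0,-0.02],"angular":[0,0,0],"grip":0.05},{"linear":[0,0,-0.03],"angular":[0,0,0],"grip":0.05},{"linear":[0,0,-0.04],"angular":[0,0,0],"grip":0.05},{"linear":[0,0,-0.04],"angular":[0,0,0],"grip":0.05},{"linear":[0.04,0,-0.02],"angular":[0,0,0],"grip":0.05},{"linear":[0.05,0,0],"angular":[0,0,0],"grip":0.05},{"linear":[0.05,0,0],"angular":[0,0,0],"grip":0.05},{"linear":[0.05,0,0],"angular":[0,0,0],"grip":0.05},{"linear":[0.03,0,0],"angular":[0,0,0],"grip":0.05},{"linear":[0,0,0],"angular":[0,0,0],"grip":0.05}]' 20
python3 - <<'E'
from h import *
T=snap('top','top24.png');S=snap('side','side24.png');s=S['image'][100:220,210:370,::-1];t=T['image'][130:240,180:340,::-1];cv2.imwrite('pics/c24.png',np.hstack([cv2.resize(s,(400,300)),cv2.resize(t,(400,300))]))
P=cloud(T)
m=(T['image'].max(2)>75)&(P[...,2]>.06)&(P[...,2]<.1)&(P[...,0]>.52)&(P[...,0]<.61)&(P[...,1]>.1)&(P[...,1]<.36);Y=P[m].astype(np.float32);print(len(Y),Y.mean(0),Y.min(0),Y.max(0),cv2.fitLine(Y,cv2.DIST_HUBER,0,.01,.01).ravel().round(3))
togo([.56,.15,.2])
E
```

```text
t: 30.05
position: [0.5454, -0.0727, 0.2307]
tool_rot: [0.004, -0.679, 0.734, 0.003]
force: [-0.5, 0.5, 0.4]
width: 0.0499
397 [0.56674224 0.21242006 0.08522807] [0.5391678  0.12659514 0.07025681] [0.59837943 0.3142515  0.09932949] [ 0.073  0.997 -0.003  0.567  0.212  0.085]
t 30.15 pos [ 0.5456 -0.0699  0.2307] w 0.0502 F [0.4 0.7 0. ] yaw_y 175.7 z [ 0.003  0.011 -1.   ]
shift now axes [-0.22    0.0021  0.0332]
```

View pics/c24.png

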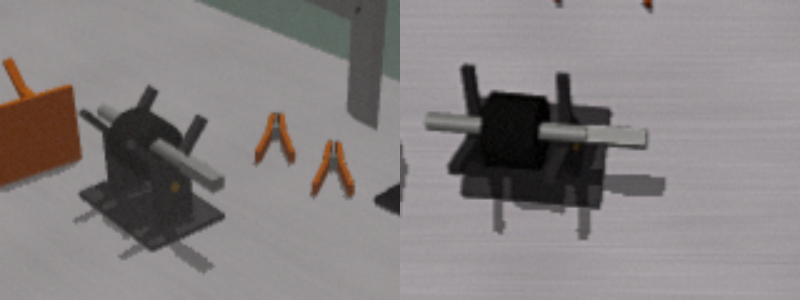

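View pics/top24.png

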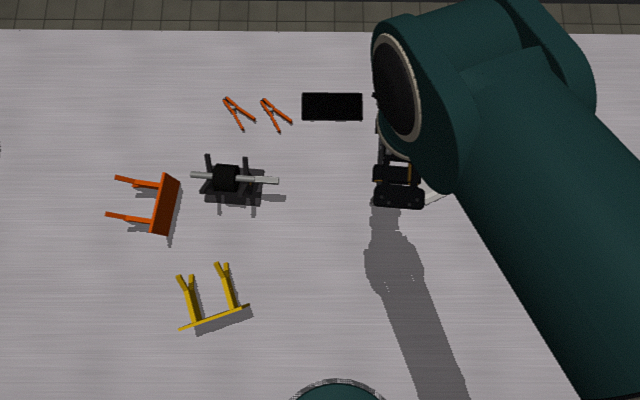

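```bash
python3 - <<'E'
from h import *
T=load('top24');P=cloud(T)
m=(T['image'].max(2)<60)&(P[...,2]>.075)&(P[...,0]>.545)&(P[...,0]<.585)&(P[...,1]>.205)&(P[...,1]<.272)
Y=P[m];print(len(Y),np.percentile(Y,[2,50,98],axis=0).round(4).tolist())
a=load('top11');b=load('top0')
for n,(x0,y0,x1,y1) in dict(clamps=(215,90,295,135),panel=(298,88,368,125)).items(): print(n,np.abs(T['image'][y0:y1,x0:x1].astype(int)-b['image'][y0:y1,x0:x1]).mean())
t=load('top16')['image'];print('tin',np.abs(t[80:130,405:455].astype(int)-b['image'][80:130,405:455]).mean())
ctrl.hand_in()
E
```

```text
454 [[0.5457, 0.2167, 0.084], [0.5628, 0.2383, 0.0991], [0.5834, 0.2624, 0.1034]]Traceback (most recent call last):
  File "<stdin>", line 5, in <module>
  File "h.py", line 5, in load
    def load(f): return dict(np.load('pics/'+f+'.npz'))
                             ~~~~~~~^^^^^^^^^^^^^^^^^^
    fid = stack.enter_context(open(os.fspath(file), "rb"))
                              ~~~~^^^^^^^^^^^^^^^^^^^^^^^
FileNotFoundError: [Errno 2] No such file or directory: 'pics/top11.npz'
```

```bash
python3 - <<'E'
from h import *
T=load('top24');b=load('top0')
for n,(x0,y0,x1,y1) in dict(clamps=(215,90,295,135),panel=(298,88,368,125)).items(): print(n,np.abs(T['image'][y0:y1,x0:x1].astype(int)-b['image'][y0:y1,x0:x1]).mean())
t=load('top16')['image'];print('tin',np.abs(t[80:130,405:455].astype(int)-b['image'][80:130,405:455]).mean())
print(ctrl.hand_in())
E
```

```text
clamps 40.391851851851854
panel 18.11016731016731
tin 10.8264
the job is handed in; nothing more can be done
None
```

```bash
python3 - <<'E'
from h import *
for n in('top0','top24','top16'):
    i=load(n)['image'].astype(int)
    for k,m,(x0,y0,x1,y1) in (('clamps',i[...,0]-i[...,2]>40,(215,90,297,137)),('panel',i.max(2)<50,(296,86,370,127)),('tin',i[...,0]-i[...,2]>40,(405,80,455,130))):
        w=np.argwhere(m[y0:y1,x0:x1]); print(n,k,len(w),w.mean(0).round(2),i[300,300])
E
```

```text
top0 clamps 423 [21.64 40.07] [112 108 112]
top0 panel 1678 [20.37 36.05] [112 108 112]
top0 tin 26 [23.58 22.73] [112 108 112]
top24 clamps 476 [21.81 40.53] [158 154 156]
top24 panel 1634 [20.13 35.66] [158 154 156]
top24 tin 0 [nan nan] [158 154 156]
top16 clamps 446 [21.8 40.5] [127 122 127]
top16 panel 1661 [20.31 35.89] [127 122 127]
top16 tin 27 [23.44 22.44] [127 122 127]<stdin>:5: RuntimeWarning: Mean of empty slice.
  ret = um.true_divide(
```

The job is done and handed in at about 30 s of the 72 s allowed; the hand-in gives no verdict. The dark stand is upright, and the axle lies across both forks with the roller hanging between them.

**What I did:** At a 10 N grip the stand hung rigid instead of turning between the fingers. I gripped it hard, turned it past its balance point with the wrist, and let it down onto its base with a light grip. I then took the axle by its square handle, passed it through the bore without contact force, and lifted the roller out on it. Then I laid the axle in both forks, released it and backed off.

**Last checks before handing in:**
- **Axle:** level, with its axis about 78 mm up against 79 mm nominal, reaching past both forks.
- **Roller:** it spans y 0.217–0.262 in a gap of about 0.2035–0.2735, so it is clear of both uprights.
- **Contact:** the gripper was about 0.2 m away and touching nothing.

**Disagreements and gaps:**
- **Pixel comparison:** it showed large differences at the clamps and panel, because the picture brightness had changed. A check by colour mask, run after handing in, put both within half a pixel of their first positions.
- **Tin:** the arm hid it in the last picture. It had not moved when last seen, with the axle in the roller before the lift.
- **Joint limits:** joint 6 sat at its limit after I released the stand, and joints 3 and 7 did while the axle was being turned. I moved them back off each time, and the readings never went beyond the stated ranges.

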